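# Turn a cover plate face down for measuring

## Robot

A 6-joint arm with a two-finger parallel gripper is mounted at the origin on a cart in front of the work surface, level with it; the furniture and walls round the work are solid. World frame = base frame: x ahead of the robot, y to its left, z up, the work surface at z = 0. Lengths are in m, angles in rad, forces in N, time in s.
With the tool pointing down it reaches from about 0.275 to 0.725 m from the base axis. Payload 15.9 kg.
Tool frame: the origin (TCP) lies at the centre of the arm's flange, where the gripper is bolted on; the fingertips stand 173 mm ahead of it and the grasp point (between the pads) lies 155 mm ahead of it; z points along the fingers, y is the direction in which the jaws open and shut (so a half turn about z gives the same grasp; the last joint's range is limited). The gripper opens to 85 mm and grips with 20 to 120 N. Pads are 22 mm wide; open, the fingers measure 114 mm over their backs; the gripper's body (76 mm by 85 mm) begins 54 mm behind the grasp point. The pads swing forward as they close: fully open they stand 13 mm farther back than shut.
Start: joints at [-1.215, 0.213, -0.034, 1.323, 0, 1.571], TCP at [0.174, -0.469, 0.405] pointing down, gripper open.
Joint ranges: [-2.98, 2.98], [-0.74, 1.72], [-1.14, 1.35], [-2.1, 2.04], [-1.57, 1.44], [-3.14, 3.14]. Speed limits (rad/s): [1.89, 1.89, 2.39, 2.57, 3.14, 3.14].

## Interface

Orientations are given as a 3x3 rotation matrix whose columns are the frame's x, y, z axes.
In Python, from station import state, read_camera, camera_params, job_done, silhouettes gives the robot as it stands. The module is installed in compiled form; this text tells all that it offers.
- The arm moves only by the shell command python3 -m handwheel 'ROWS' [FORCE]. ROWS is JSON, a list of rows, each a list of 7 numbers: the turn, a rotation vector about the tool's x, y, z in units of 8 degrees (1.0 is 8 degrees), then the shift along the tool's x, y, z in units of 30 mm (1.0 is 30 mm), then the closure, from 0 (fully open) to 1 (shut). A call has 1 to 20 rows; each row is the pose to reach, as a shift and turn from the pose commanded when the call began, along the tool's axes at that moment; what a row does not reach only later rows make up. A row lasts 1/10 s, in which the tool goes at most 50 mm and 8.59 degrees, less where a joint would pass 70% of its speed; a pose out of reach is approached as far as the arm can. A call with a gripper value outside its range is refused whole. The fingers move at their own pace and stop on an object; FORCE is the grip in N (left out, the last holds). Time passes only in rows, so rows that repeat a pose let the fingers close. It gives the time, the measured TCP pose, the force and the opening at its end, in the units of the state.
- state(): the state, without advancing time (a new reading comes with each control period).
- read_camera(name): name is "scene" or "top"; returns the picture (384x512x3 uint8, red, green, blue); there is no depth.
- camera_params(name): a dict with "mtx" (3x3 intrinsics, pixels), "R" (3x3) and "t" (3): a world point X has camera coordinates R X + t. Camera axes: x right, y down, z forward; pixel columns grow to the right and rows downward; lengths in m; the calibration is good to about 2 mm. A picture is of the moment at which its call begins. camera_params takes no time and is no camera call.
- job_done(): hands the job in, once; it reports no verdict.
Trained networks look in the newest picture that a camera, given by its name, has taken for a name from the list of things; names that differ only in an ending like _2 or _b are one class to them, and where a whole thing is asked for, a point or a joint stands for the part that bears it (a point fixed in the world has none). Each returns a list of dicts, best first, with "confidence" (0 to 1); they miss things now and then, are a little off and sometimes report something else, mostly with a low value. They report only what shows in the picture. A call takes as long as a camera call. They do not tell look-alikes from the thing itself.
- silhouettes(target, camera): "mask" (384x512 bool, what is visible of it) and "position" ([column, row] in pixels, amid what is visible of it).
The state is a dict: "time": time; "joints": joint angles; "joint_vel": joint speeds; "joint_torque": joint torques, N m; "tool_pos": TCP position; "eef_rot": TCP orientation; "ft_force": force on the tool from outside, world axes, zero at the start; "ft_torque": the same for the moment, N m; "finger_gap": finger opening in m.
Only numpy, scipy, OpenCV 4.12 (cv2) and the standard library are available. Lean on these libraries where they do the work, as an engineer would, in place of code of your own. Each camera call takes 0.05 s, during which the arm holds its last target.

## Task

Turn the bearing cover plate over: take it off the black riser block, stand it on end in the green stand and let go, then take a fresh grip and lay it bright face down (blue back up) along the dark bar of the measuring nest, centred across the bar, with its short end pushed right up against the brass stop. Never let the plate drop, and leave the ring gauge, the stamp and the marker where they are.

Things in the scene. Friction and masses are not known exactly. Their poses are not given: they have to be found in the camera images.
- plate_center (a point): centre of the loose cover plate, 120 (its x) x 60 (y) x 12 mm (z), 0.14 to 0.28 kg; ends alike. Its z points out of the bright bare-metal face (dark ring, four counterbores); the other face is blue. It starts bright face up on the riser (top 52 mm high), length roughly along the riser's x, overhanging its long sides by about 13 mm. Grip it across the 60 mm width.
- plate: the same plate: this point is in the middle of its blue back face; axes as for its centre
- riser: black vee block used as a riser, fixed to the bench, 92 (its x) x 34 (its y) x 52 mm high; origin at the centre of its underside. (To the right of the work, y below -0.1 m, stands a fixed measuring machine with a hand probe, between the arm at its start and the work: lift and draw in before swinging over.)
- stand: green stand, fixed: base 70 (x) x 66 (y) x 10 mm, two upright cheeks 44 mm along y, flared lips 46 mm high. The slot between them runs along y over the origin, 16 mm wide in x (about 24 at the mouth), ends open, floor 10 mm high. The plate on end in it stands by itself, width along y, faces to +x and -x, leaning up to 7 degrees. Origin: centre of underside.
- nest: measuring nest, fixed: base 148 (x) x 76 (y) x 12 mm; raised dark bar 46 mm wide from x = -70 to +60, top 38 mm high; brass stop at its +x end, face at x = +60, rising 10 mm above the bar. Origin: centre of underside; +x points roughly to the robot's right. The plate lies along x; against the stop its centre is over the origin, 44 mm high when seated.
- ring_gauge: bystander: grey steel ring gauge, 58 mm across, 18 mm high, lying flat on the bench
- inspect_stamp: bystander: black hand stamp with a red band, 24 mm across, 63 mm high, standing on the bench
- marker_black: bystander: black marker pen with a grey cap, 136 mm long, 17 mm thick, lying on the bench
Things that resemble listed ones, but are neither listed nor needed, are in the scene too. Several things look just like the stand: the one meant starts farthest from the robot's base.

How it is judged:
By the outcome, as a careful person would: the job done as asked, in the order asked, and still so for the second after the job is handed in, with the robot touching nothing.
It also fails if it takes over 66 s, if anything falls off the work surface, if the arm or the gripper's body presses on something with over 40 N, if the wrist force passes 120 N, or if a joint passes its speed limit or range.

## Working session

There is one attempt and no reset: what is moved stays moved. The work goes in short steps, Python scripts to look and compute and a shell command to move; the robot and the scene stay as the last step left them, time stands still between calls to the robot, and variables do not carry over. Pictures are saved under pics/ and viewed, and the job is handed in when it is done.

```bash
mkdir -p pics; ls; python3 - <<'E'
from station import *
import cv2, numpy as np
s=state(); print(s['time'],s['tool_pos'],s['eef_rot'],s['ft_force'],s['finger_gap'])
for c in ['scene','top']:
    im=read_camera(c); cv2.imwrite(f'pics/{c}0.png',im[:,:,::-1])
    p=camera_params(c); print(c,p)
E
```

```text
pics
0.0 [ 0.17412447 -0.46853617  0.40421844] [[ 9.37373107e-01  3.48326762e-01 -3.53923791e-04]
 [ 3.48326940e-01 -9.37372491e-01  1.07561031e-03]
 [ 4.29054332e-05 -1.13152937e-03 -9.99999359e-01]] [-0.11371411  0.95854626 -0.84365836] 0.0857074291299959
scene {'mtx': array([[375.21906154,   0.        , 257.11326311],
       [  0.        , 375.21906154, 186.84010495],
       [  0.        ,   0.        ,   1.        ]]), 'R': array([[-0.42488503, -0.90514393,  0.01368142],
       [-0.60964622,  0.27493737, -0.74346548],
       [ 0.66918174, -0.32422818, -0.66863435]]), 't': array([0.4150455 , 0.30081676, 0.61929412])}
top {'mtx': array([[355.90376536,   0.        , 255.78118769],
       [  0.        , 355.90376536, 189.51303403],
       [  0.        ,   0.        ,   1.        ]]), 'R': array([[-2.44353873e-04, -9.99983559e-01, -5.72913413e-03],
       [-9.88915211e-01,  1.09230965e-03, -1.48477311e-01],
       [ 1.48481127e-01,  5.62934688e-03, -9.88899219e-01]]), 't': array([0.21466985, 0.51597231, 0.92124864])}
```

View pics/scene0.png

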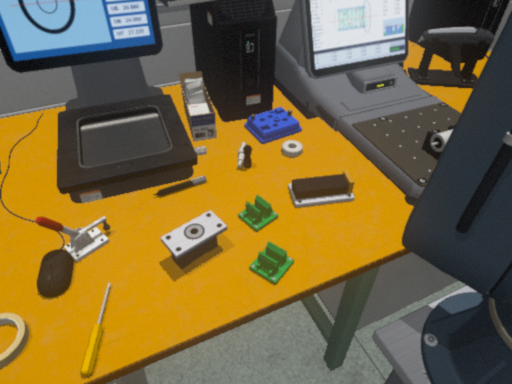

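View pics/top0.png

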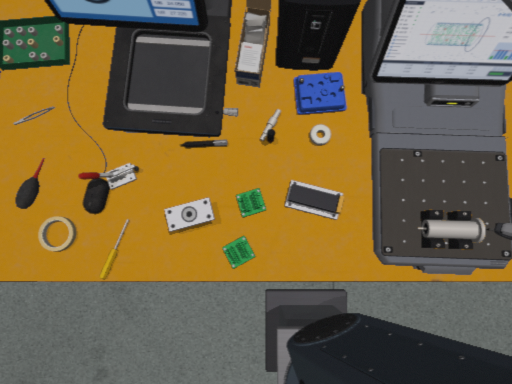

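```bash
python3 - <<'E'
from station import *
import numpy as np
np.set_printoptions(precision=4,suppress=True)
M={}
for c in ['top','scene']:
  for n in ['plate','riser','stand','nest','ring_gauge','inspect_stamp','marker_black']:
    try:
      for i,d in enumerate(silhouettes(n,c)):
        M[f'{c}-{n}-{i}']=d['mask']; print(c,n,i,round(d['confidence'],2),np.round(d['position'],1),d['mask'].sum())
    except Exception as e: print(c,n,e)
np.savez('m0.npz',**M)
print(state()['time'])
E
```

```text
top plate 0 0.83 [189.2 216.3] 1044
top stand 0 0.91 [239.  251.8] 640
top stand 1 0.62 [249.4 200.8] 584
top nest 0 0.97 [314.4 196.5] 1550
top ring_gauge 0 0.65 [322.3 133.7] 328
top inspect_stamp 0 0.46 [271.2 136.6] 99
top marker_black 0 0.72 [203.5 141.2] 264
scene plate 0 0.89 [194.6 234. ] 1613
scene riser 0 0.89 [195.  253.5] 459
scene riser 1 0.57 [255.6 214.9] 756
scene riser 2 0.15 [192.2 231.3] 1625
scene stand 0 0.78 [259.5 213.5] 833
scene stand 1 0.69 [271.  265.1] 1014
scene nest 0 0.71 [323.2 189.4] 1684
scene ring_gauge 0 0.74 [290.3 148.4] 281
scene inspect_stamp 0 0.75 [247.5 157.7] 154
scene marker_black 0 0.63 [185.  185.1] 340
0.8
```

```bash
cat > h.py <<'E'
import numpy as np, cv2
from scipy.optimize import minimize
from station import *
np.set_printoptions(precision=4,suppress=True)
CP={c:camera_params(c) for c in ['scene','top']}
def proj(c,X):
    p=CP[c]; q=np.atleast_2d(X)@p['R'].T+p['t']; q=q@p['mtx'].T; return q[:,:2]/q[:,2:]
def ray(c,uv,z):
    p=CP[c]; d=p['R'].T@np.linalg.inv(p['mtx'])@np.array([uv[0],uv[1],1.]); o=-p['R'].T@p['t']
    return o+d*(z-o[2])/d[2]
def box(x0,x1,y0,y1,z0,z1):
    return np.array([[x,y,z] for x in(x0,x1) for y in(y0,y1) for z in(z0,z1)],float)/1000
PARTS={'plate':[box(-60,60,-30,30,52,64)],
'stand':[box(-35,35,-33,33,0,10),box(-20,-8,-22,22,10,46),box(8,20,-22,22,10,46)],
'nest':[box(-74,74,-38,38,0,12),box(-70,60,-23,23,12,38),box(60,70,-23,23,12,48)]}
S=4
def render(c,parts,x,y,a):
    R=np.array([[np.cos(a),-np.sin(a),0],[np.sin(a),np.cos(a),0],[0,0,1]])
    im=np.zeros((384*S,512*S),np.uint8)
    for P in parts:
        uv=proj(c,P@R.T+[x,y,0]); h=cv2.convexHull(((uv+0.5)*S-0.5).astype(np.float32))
        cv2.fillConvexPoly(im,np.round(h*16).astype(np.int32),255,shift=4)
    return cv2.resize(im,(512,384),interpolation=cv2.INTER_AREA)/255.
def fit(parts,masks,p0):
    def f(p):
        e=0
        for c,m in masks.items(): e+=np.abs(render(c,parts,p[0],p[1],p[2])-m).sum()
        return e
    r=minimize(f,p0,method='Nelder-Mead',options=dict(initial_simplex=np.array(p0)+np.array([[0,0,0],[.015,0,0],[0,.015,0],[0,0,.2]]),xatol=1e-4,fatol=.3))
    return r.x,r.fun
E
python3 - <<'E'
from h import *
m=np.load('m0.npz')
K={'plate':('top-plate-0','scene-plate-0',.058,[0.1]),'stand':('top-stand-1','scene-stand-0',.02,[.3,.3+np.pi/2]),'nest':('top-nest-0','scene-nest-0',.02,[-np.pi/2-.2])}
for n,(a,b,z,ang) in K.items():
    t=m[a].astype(float);s=m[b].astype(float)
    v,u=np.argwhere(t>0).mean(0); P=ray('top',(u,v),z)
    q=cv2.minAreaRect(np.argwhere(t>0)[:,::-1].astype(np.float32)); print(n,P,q)
    for w in ang:
        for ms in ({'top':t},{'scene':s},{'top':t,'scene':s}):
            x,e=fit(PARTS[n],ms,[P[0],P[1],w]); print('  ',list(ms),x,round(e,1))
for n in ['top0','scene0']:
    im=cv2.imread(f'pics/{n}.png')
    c=im[170:280,150:360] if n=='top0' else im[170:290,150:370]
    cv2.imwrite(f'pics/{n}z.png',cv2.resize(c,None,fx=3.6,fy=3.6,interpolation=cv2.INTER_CUBIC))
E
```

```text
plate [0.4481 0.3902 0.058 ] ((188.62344360351562, 214.10137939453125), (23.397615432739258, 46.01530838012695), 74.93151092529297)
   ['top'] [ 0.4479  0.3902 -1.3089] 72.2
   ['scene'] [ 0.4463  0.3881 -1.3126] 67.4
   ['top', 'scene'] [ 0.4476  0.3882 -1.309 ] 172.9
stand [0.4835 0.2287 0.02  ] ((250.40000915527344, 202.20001220703125), (23.400854110717773, 25.298219680786133), 71.56504821777344)
   ['top'] [0.4865 0.2295 0.3385] 79.8
   ['scene'] [0.4851 0.2297 0.3451] 105.0
   ['top', 'scene'] [0.4852 0.2293 0.3396] 187.2
   ['top'] [0.4856 0.2296 1.8742] 40.9
   ['scene'] [0.4842 0.2297 1.8412] 83.4
   ['top', 'scene'] [0.485  0.2294 1.8715] 129.3
nest [0.4914 0.0548 0.02  ] ((314.35382080078125, 199.36923217773438), (56.1317138671875, 28.592090606689453), 15.255118370056152)
   ['top'] [ 0.4934  0.0542 -1.831 ] 47.4
   ['scene'] [ 0.4932  0.053  -1.8423] 130.9
   ['top', 'scene'] [ 0.4932  0.0538 -1.8339] 182.3
```

View pics/top0z.png

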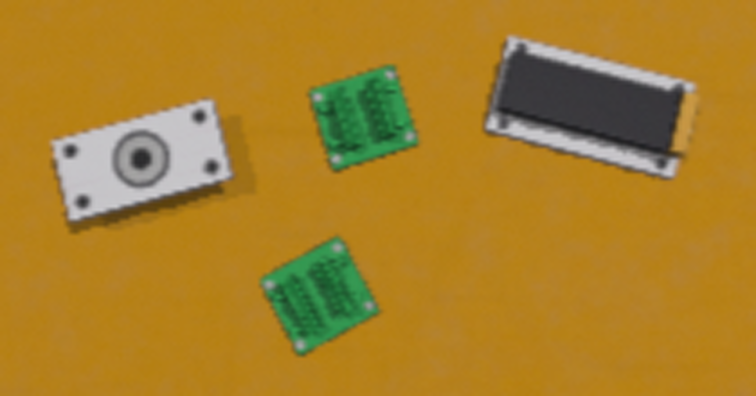

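View pics/scene0z.png

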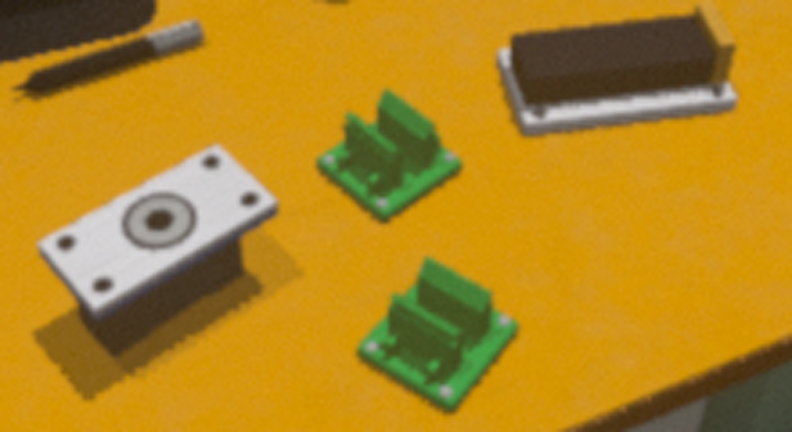

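```bash
cat >> h.py <<'E'
from scipy.spatial.transform import Rotation as Ro
def Rtool(jaw, tilt):
    # jaw: world angle of tool y (horizontal); tilt: rotation about jaw axis, + = tool z swings toward tool... see below
    y=np.array([np.cos(jaw),np.sin(jaw),0]); 
    # lat = direction to the right of y (towards -world y for jaw~0)
    lat=np.array([np.sin(jaw),-np.cos(jaw),0])
    z=np.array([0,0,-1])*np.cos(tilt)+lat*np.sin(tilt)   # tilt>0: tool points right-down
    x=np.cross(y,z); return np.stack([x,y,z],1)
def rows(targets, R0=None,p0=None):
    s=state(); R0=s['eef_rot'] if R0 is None else R0; p0=s['tool_pos'] if p0 is None else p0
    for n,(R,p) in targets.items():
        rv=Ro.from_matrix(R0.T@R).as_rotvec(degrees=True)/8; d=R0.T@(np.array(p)-p0)/.03
        print(n,np.round(rv,2),np.round(d,2))
G=.155
def tcp(g,R): return np.array(g)-G*R[:,2]
E
python3 - <<'E'
from h import *
T={}
for az,r,z in [(-69.6,.36,.5),(-45,.34,.52),(-20,.34,.52),(5,.34,.52),(25,.34,.5)]:
    a=np.radians(az); T[az]=(Rtool(a,0),[r*np.cos(a),r*np.sin(a),z])
rows(T)
print(state()['joints'])
E
```

```text
-69.6 [-0.  0. -0.] [ 0.   -4.67 -3.18]
-45 [-0.    0.   -3.08] [ 4.72 -6.36 -3.84]
-20 [-0.   0.  -6.2] [ 8.63 -9.32 -3.84]
5 [-0.   -0.   -9.33] [ 10.93 -13.66  -3.84]
25 [ -0.    -0.   -11.83] [ 11.3  -17.58  -3.18]
[-1.215   0.2129 -0.0344  1.3235 -0.      1.5708]
```

```bash
python3 -m handwheel '[[0,0,0,0,-0.5,-1.6,0],[0,0,0,0,-2,-3.2,0],[0,0,0,0,-3.4,-3.4,0],[0,0,0,0,-4.67,-3.6,0],[0,0,0,0,-4.67,-3.8,0]]'; python3 -c "
from station import *
s=state();print(s['joints'],s['ft_force'],s['time'])"
```

```text
time: 1.3
tool_pos: [0.124, -0.3337, 0.5205]
eef_rot: [[0.937, 0.348, 0.001], [0.348, -0.937, -0.003], [-0.0, 0.003, -1.0]]
ft_force: [1.1, -1.3, 0.5]
finger_gap: 0.0858
[-1.21501035e+00 -7.49815924e-02 -5.45831261e-02  1.58839097e+00
 -1.34167675e-06  1.57084246e+00] [ 1.10482558 -1.25844133  0.53277358] 1.3
```

```bash
python3 - <<'E'
from h import *
T={}
for az,r,z in [(-69.6,.35,.52),(-57,.35,.53),(-45,.35,.53),(-32,.35,.53),(-20,.35,.53),(-7,.35,.53),(5,.35,.53),(18,.36,.52),(30,.36,.5)]:
    a=np.radians(az); T[az]=(Rtool(a,0),[r*np.cos(a),r*np.sin(a),z])
rows(T)
E
```

```text
-69.6 [ 0.02  0.   -0.  ] [ 0.   -0.2   0.02]
-57 [ 0.02  0.   -1.58] [ 2.55 -0.48 -0.32]
-45 [ 0.02  0.   -3.08] [ 4.86 -1.26 -0.32]
-32 [ 0.02  0.01 -4.7 ] [ 7.12 -2.62 -0.32]
-20 [ 0.02  0.01 -6.2 ] [ 8.89 -4.31 -0.33]
-7 [ 0.02  0.01 -7.83] [10.36 -6.5  -0.33]
5 [ 0.02  0.01 -9.33] [11.25 -8.77 -0.34]
18 [  0.02   0.02 -10.95] [ 11.99 -11.37  -0.01]
30 [  0.01   0.02 -12.45] [ 11.83 -13.87   0.65]
```

```bash
python3 -m handwheel '[[0,0,-0.8,1.3,-0.2,-0.3,0],[0,0,-1.6,2.55,-0.5,-0.3,0],[0,0,-2.3,3.7,-0.8,-0.3,0],[0,0,-3.1,4.9,-1.3,-0.3,0],[0,0,-3.9,6,-1.9,-0.3,0],[0,0,-4.7,7.1,-2.6,-0.3,0],[0,0,-5.4,8,-3.4,-0.3,0],[0,0,-6.2,8.9,-4.3,-0.3,0],[0,0,-7,9.6,-5.4,-0.3,0],[0,0,-7.8,10.4,-6.5,-0.3,0],[0,0,-8.6,10.8,-7.6,-0.3,0],[0,0,-9.3,11.2,-8.8,-0.3,0],[0,0,-10.1,11.6,-10,-0.3,0],[0,0,-10.9,12,-11.4,0,0],[0,0,-11.7,12,-12.6,0.3,0],[0,0,-12.4,11.8,-13.8,0.6,0],[0,0,-12.4,11.8,-13.8,0.6,0]]'; python3 - <<'E'
from h import *
s=state();print(s['joints'],s['ft_force'],s['time'])
# pick: tool points down-left (tilt -45), grasp offset 12mm toward right end u
pa=-1.309; pc=np.array([.4478,.389,.058]); u=np.array([np.cos(pa),np.sin(pa),0])
R=Rtool(pa+np.pi/2,-np.pi/4); g=pc+.012*u
rows({'above':(R,tcp(g+[0,0,.1],R)-0*R[:,2]),'back':(R,tcp(g,R)-.08*R[:,2]),'pick':(R,tcp(g,R))})
print(R,tcp(g,R))
E
```

```text
time: 3.0
tool_pos: [0.3115, 0.1768, 0.4997]
eef_rot: [[-0.501, 0.865, -0.002], [0.865, 0.501, 0.0], [0.001, -0.001, -1.0]]
ft_force: [-0.3, 0.1, 0.7]
finger_gap: 0.0852
[ 0.5159 -0.0748 -0.1074  1.5397  0.0008  1.562 ] [-0.2749  0.0938  0.7203] 3.0
above [-0.75  5.59  1.78] [-0.07  6.43  7.73]
back [-0.75  5.59  1.78] [-1.9   5.94  9.17]
pick [-0.75  5.59  1.78] [-0.08  6.44 11.06]
[[-0.183   0.9659 -0.183 ]
 [ 0.683   0.2588  0.683 ]
 [ 0.7071  0.     -0.7071]] [0.4793 0.2715 0.1676]
```

```bash
python3 -m handwheel '[[-0.1,0.9,0.3,-0.5,1.2,1.2,0],[-0.3,1.9,0.6,-0.9,2.4,2.4,0],[-0.4,2.8,0.9,-1.3,3.6,3.8,0],[-0.5,3.7,1.2,-1.6,4.8,5.2,0],[-0.6,4.7,1.5,-1.8,5.5,6.6,0],[-0.75,5.59,1.78,-1.9,5.94,8,0],[-0.75,5.59,1.78,-1.9,5.94,9.17,0],[-0.75,5.59,1.78,-1.9,5.94,9.17,0],[-0.75,5.59,1.78,-1.9,5.94,9.17,0]]'; python3 - <<'E'
from h import *
s=state();print(s['joints'],s['ft_force'],s['time'])
pa=-1.309; pc=np.array([.4478,.389,.058]); u=np.array([np.cos(pa),np.sin(pa),0])
R=Rtool(pa+np.pi/2,-np.pi/4); g=pc+.012*u
rows({'pick':(R,tcp(g,R))})
for c in ['scene','top']:
    im=read_camera(c); p=proj(c,pc)[0].astype(int); z=im[max(0,p[1]-100):p[1]+80,max(p[0]-130,0):p[0]+130]
    cv2.imwrite(f'pics/{c}1.png',cv2.resize(z[:,:,::-1],None,fx=2.8,fy=2.8,interpolation=cv2.INTER_CUBIC))
E
```

```text
time: 3.9
tool_pos: [0.4963, 0.2122, 0.2264]
eef_rot: [[-0.178, 0.968, -0.177], [0.685, 0.25, 0.685], [0.707, 0.001, -0.707]]
ft_force: [0.9, -0.4, 0.5]
finger_gap: 0.0856
[ 0.2168  0.4352 -0.3095  0.8617  0.7845  1.5195] [ 0.9434 -0.3614  0.458 ] 3.9
pick [ 0.05  0.   -0.04] [ 0.07 -0.06  2.84]
```

View pics/scene1.png

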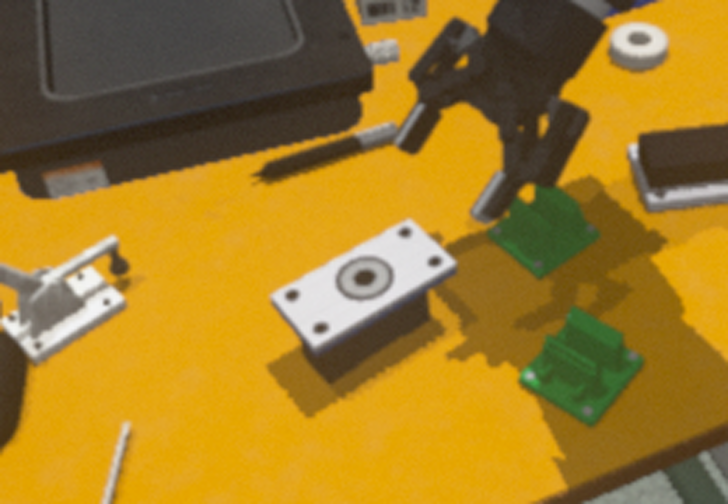

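View pics/top1.png

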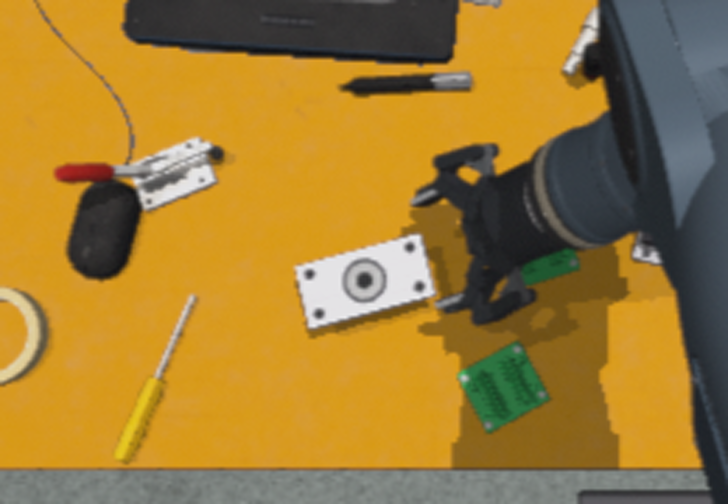

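```bash
python3 -m handwheel '[[0.05,0,-0.04,0.03,-0.03,1,0],[0.05,0,-0.04,0.07,-0.06,2,0],[0.05,0,-0.04,0.07,-0.06,2.84,0],[0.05,0,-0.04,0.07,-0.06,2.84,0],[0.05,0,-0.04,0.07,-0.06,2.84,0]]' 50; python3 - <<'E'
from h import *
s=state();print(s['ft_force'],s['time'])
pa=-1.309; pc=np.array([.4478,.389,.058]); u=np.array([np.cos(pa),np.sin(pa),0])
R=Rtool(pa+np.pi/2,-np.pi/4); g=pc+.012*u
rows({'pick':(R,tcp(g,R))})
for c in ['scene','top']:
    im=read_camera(c); p=proj(c,pc)[0].astype(int); z=im[max(0,p[1]-70):p[1]+60,max(p[0]-90,0):p[0]+90]
    cv2.imwrite(f'pics/{c}2.png',cv2.resize(z[:,:,::-1],None,fx=4,fy=4,interpolation=cv2.INTER_CUBIC))
E
```

```text
time: 4.5
tool_pos: [0.4794, 0.2721, 0.1689]
eef_rot: [[-0.186, 0.965, -0.182], [0.682, 0.26, 0.683], [0.707, 0.003, -0.707]]
ft_force: [1.0, 0.3, 0.1]
finger_gap: 0.0854
[1.0457 0.3387 0.1037] 4.5
pick [ 0.01 -0.    0.02] [-0.04 -0.01  0.02]
```

View pics/scene2.png

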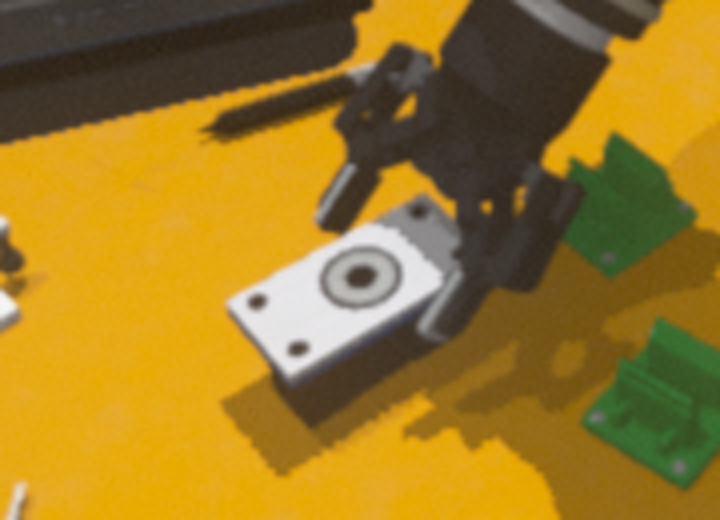

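View pics/top2.png

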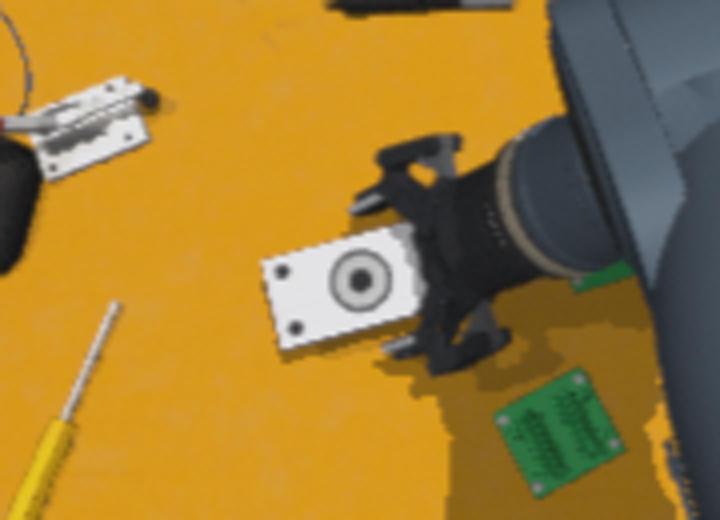

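```bash
python3 -m handwheel '[[0,0,0,0,0,0,1],[0,0,0,0,0,0,1],[0,0,0,0,0,0,1],[0,0,0,0,0,0,1],[0,0,0,0,0,0,1],[0,0,0,0,0,0,1],[0,0,0,0,0,0,1],[0,0,0,0,0,0,1]]' 60; python3 - <<'E'
from h import *
for c in ['scene','top']:
    im=read_camera(c); p=proj(c,[.4478,.389,.058])[0].astype(int); z=im[max(0,p[1]-70):p[1]+60,max(p[0]-90,0):p[0]+90]
    cv2.imwrite(f'pics/{c}3.png',cv2.resize(z[:,:,::-1],None,fx=4,fy=4,interpolation=cv2.INTER_CUBIC))
E
```

```text
time: 5.4
tool_pos: [0.4796, 0.2715, 0.1678]
eef_rot: [[-0.184, 0.966, -0.182], [0.682, 0.259, 0.684], [0.708, 0.002, -0.707]]
ft_force: [-0.4, -5.4, 9.6]
finger_gap: 0.0589
```

View pics/scene3.png

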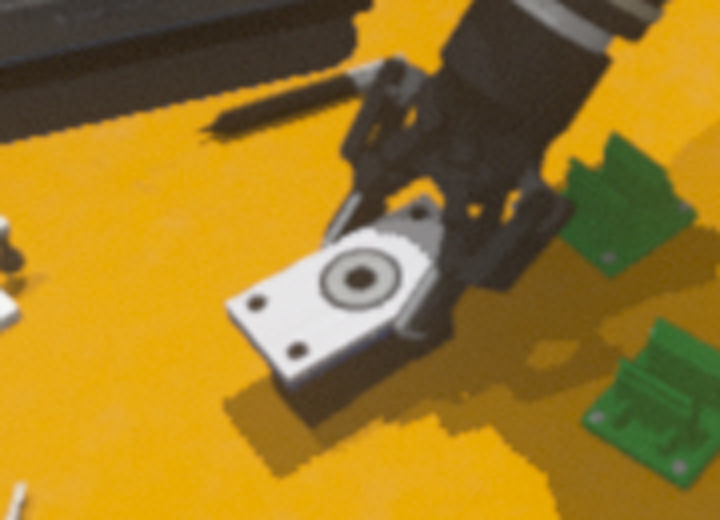

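```bash
python3 - <<'E'
from h import *
s=state(); R0=s['eef_rot']; p0=s['tool_pos']
Rs=Rtool(.301,np.pi/4); st=np.array([.4852,.2293,0])
T={'lift':(R0,p0+[0,0,.13])}
ja=np.arctan2(R0[1,1],R0[0,1])
g0=p0+.155*R0[:,2]+[0,0,.13]; g1=st+[0,0,.07+.012+.08]
for f in np.linspace(0.1,1,10):
    R=Rtool(ja+(.301-ja)*f,-np.pi/4+np.pi/2*f); g=g0+(g1-g0)*f; T[round(f,1)]=(R,tcp(g,R))
rows(T)
E
```

```text
lift [0. 0. 0.] [ 3.07  0.01 -3.06]
0.1 [ 0.03 -1.13 -0.01] [ 3.46  0.01 -3.29]
0.2 [ 0.04 -2.25 -0.04] [ 3.83 -0.   -3.4 ]
0.3 [ 0.06 -3.38 -0.07] [ 4.16 -0.02 -3.39]
0.4 [ 0.06 -4.5  -0.1 ] [ 4.43 -0.05 -3.26]
0.5 [ 0.07 -5.63 -0.13] [ 4.62 -0.08 -3.03]
0.6 [ 0.07 -6.75 -0.16] [ 4.73 -0.12 -2.71]
0.7 [ 0.06 -7.88 -0.2 ] [ 4.73 -0.16 -2.31]
0.8 [ 0.05 -9.   -0.24] [ 4.62 -0.21 -1.86]
0.9 [  0.04 -10.13  -0.27] [ 4.39 -0.26 -1.37]
1.0 [  0.02 -11.25  -0.31] [ 4.04 -0.32 -0.86]
```

```bash
python3 -m handwheel '[[0,0,0,0.3,0,-0.3,1],[0,0,0,0.8,0,-0.8,1],[0,0,0,1.5,0,-1.5,1],[0,0,0,2.2,0,-2.2,1],[0,0,0,2.7,0,-2.7,1],[0,0,0,3.07,0,-3.06,1],[0,0,0,3.07,0,-3.06,1],[0,0,0,3.07,0,-3.06,1]]'; python3 - <<'E'
from h import *
for c in ['scene','top']:
    im=read_camera(c); cv2.imwrite(f'pics/{c}4.png',cv2.resize(im[100:300,100:370,::-1],None,fx=2.8,fy=2.8,interpolation=cv2.INTER_CUBIC))
E
```

```text
time: 6.3
tool_pos: [0.4787, 0.2718, 0.2969]
eef_rot: [[-0.184, 0.966, -0.183], [0.683, 0.259, 0.683], [0.707, 0.001, -0.707]]
ft_force: [-0.3, -0.5, -2.5]
finger_gap: 0.0589
```

View pics/scene4.png

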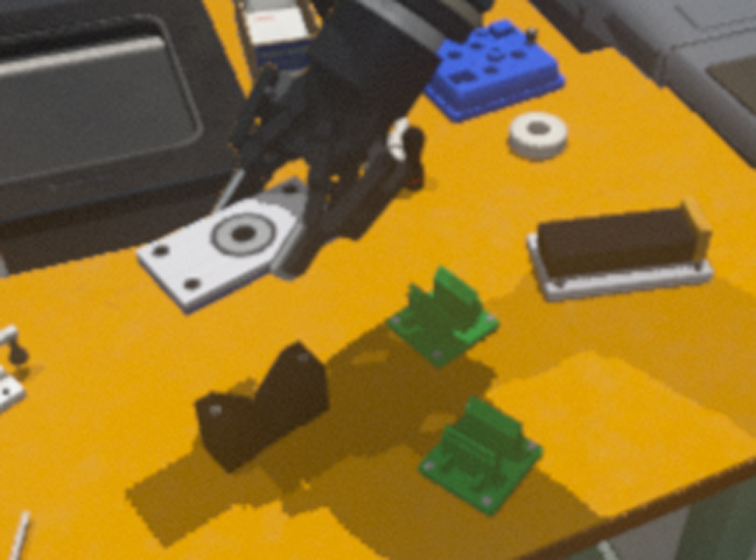

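```bash
python3 -m handwheel '[[0,-0.8,0,0.3,0,-0.15,1],[0,-1.6,0,0.55,0,-0.27,1],[0,-2.4,-0.04,0.8,-0.01,-0.34,1],[0,-3.4,-0.07,1.1,-0.03,-0.33,1],[0,-4.4,-0.1,1.35,-0.06,-0.2,1],[0,-5.4,-0.13,1.52,-0.09,-0.02,1],[0,-6.4,-0.16,1.64,-0.12,0.25,1],[0,-7.4,-0.18,1.67,-0.15,0.58,1],[0,-8.4,-0.22,1.63,-0.19,0.96,1],[0,-9.4,-0.25,1.5,-0.23,1.4,1],[0,-10.4,-0.28,1.25,-0.29,1.82,1],[0,-11,-0.3,1.05,-0.31,2.08,1],[0,-11.25,-0.31,0.97,-0.33,2.2,1],[0,-11.25,-0.31,0.97,-0.33,2.2,1],[0,-11.25,-0.31,0.97,-0.33,2.2,1]]'; python3 - <<'E'
from h import *
s=state();print(s['joints'],s['ft_force'])
R=s['eef_rot'];print(s['tool_pos']+.155*R[:,2], np.arctan2(R[1,1],R[0,1]))
M={}
for c in ['scene','top']:
    im=read_camera(c); cv2.imwrite(f'pics/{c}5.png',cv2.resize(im[100:300,100:370,::-1],None,fx=2.8,fy=2.8,interpolation=cv2.INTER_CUBIC))
    for d in silhouettes('plate',c): print(c,d['confidence'],d['position'],d['mask'].sum())
E
```

```text
time: 7.9
tool_pos: [0.452, 0.3343, 0.271]
eef_rot: [[-0.209, 0.955, 0.21], [0.677, 0.296, -0.674], [-0.706, 0.001, -0.708]]
ft_force: [0.1, 0.5, -2.2]
finger_gap: 0.0592
[ 0.7946  0.6342  0.1163  1.4935 -0.6708  2.2208] [ 0.1491  0.4756 -2.1515]
[0.4845 0.2298 0.1611] 0.3007652782625991
scene 0.69 [262.2, 171.8] 628
scene 0.56 [323.0, 189.4] 1793
top 0.69 [253.1, 192.9] 172
```

View pics/scene5.png

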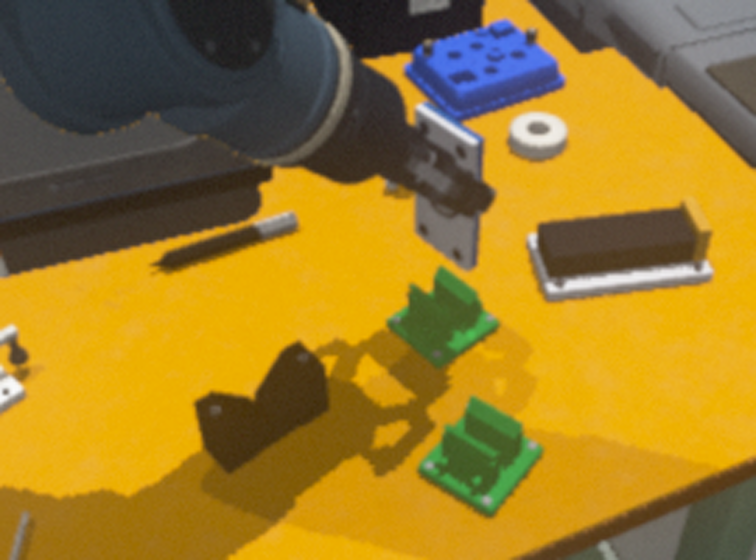

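View pics/top5.png

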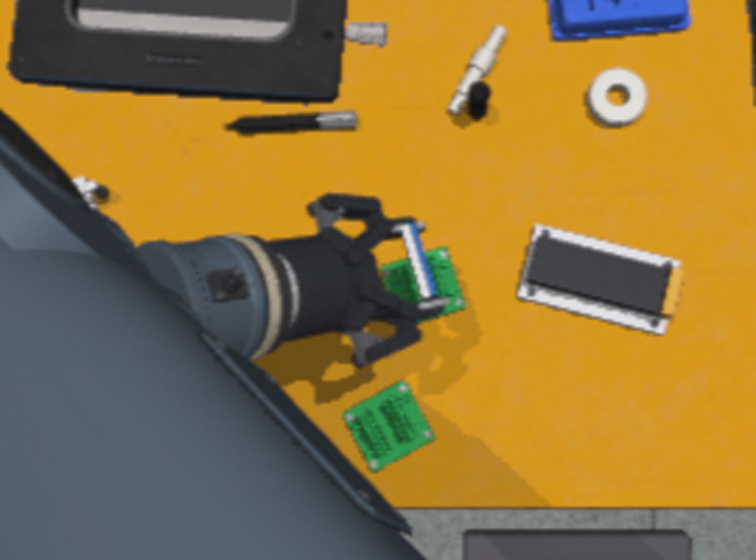

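```bash
cat >> h.py <<'E'
def overlay(c,im,boxes,fn,crop,f=5):
    r0,r1,c0,c1=crop
    z=cv2.resize(np.ascontiguousarray(im[r0:r1,c0:c1,::-1]),None,fx=f,fy=f,interpolation=cv2.INTER_CUBIC)
    for col,(B,R,t) in boxes:
        uv=(proj(c,B@R.T+t)-[c0,r0]+.5)*f
        for i in range(8):
            for j in range(i):
                if (np.abs(B[i]-B[j])>1e-9).sum()==1: cv2.line(z,tuple(int(v) for v in uv[i]),tuple(int(v) for v in uv[j]),col,1)
    cv2.imwrite(fn,z)
def Rz(a): return Ro.from_euler('z',a).as_matrix()
E
cat > ov.py <<'E'
from h import *
import sys
s=state();R=s['eef_rot'];g=s['tool_pos']+.155*R[:,2]
B=box(-6,6,-30,30,-60,60); Sb=[box(-35,35,-33,33,0,10),box(-8,8,-22,22,10,46)]
c0=g-[0,0,.012]
st=[(B,Rz(.301-np.pi/2),c0)]+[(b,Rz(-1.27),np.array([.4852,.2293,0])) for b in Sb]
cols=[(0,0,255),(255,0,255),(255,255,0)]
overlay('scene',read_camera('scene'),list(zip(cols,st)),f'pics/ovs{sys.argv[1]}.png',(120,235,210,320),5)
overlay('top',read_camera('top'),list(zip(cols,st)),f'pics/ovt{sys.argv[1]}.png',(170,230,220,290),8)
E
python3 ov.py a
```

```text
(no output)
```

View pics/ovsa.png

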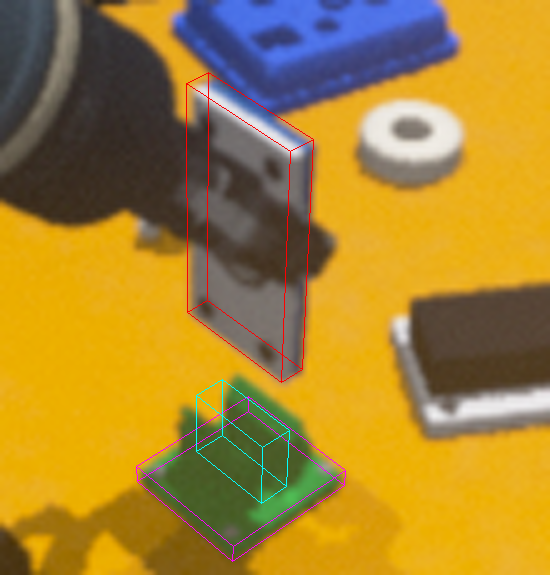

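View pics/ovta.png

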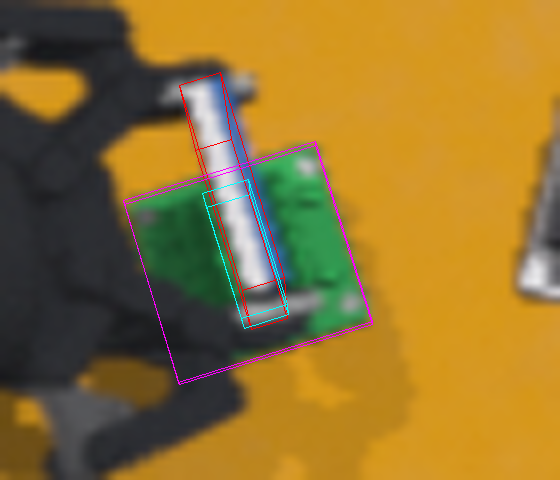

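```bash
python3 -m handwheel '[[0,0,0,0.4,0,0.4,1],[0,0,0,0.7,0,0.7,1],[0,0,0,0.95,0,0.95,1],[0,0,0,0.95,0,0.95,1],[0,0,0,0.95,0,0.95,1]]'; python3 ov.py b
```

```text
time: 8.7
tool_pos: [0.4519, 0.3343, 0.2306]
eef_rot: [[-0.21, 0.955, 0.21], [0.675, 0.297, -0.676], [-0.707, 0.0, -0.707]]
ft_force: [-0.0, -0.1, -2.3]
finger_gap: 0.0585
```

View pics/ovsb.png

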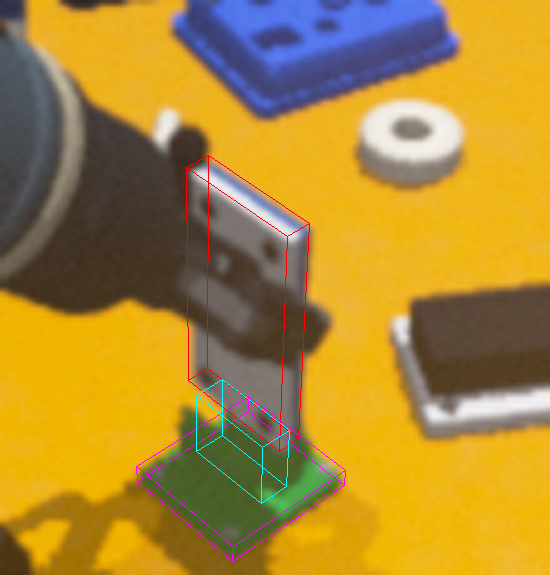

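View pics/ovtb.png

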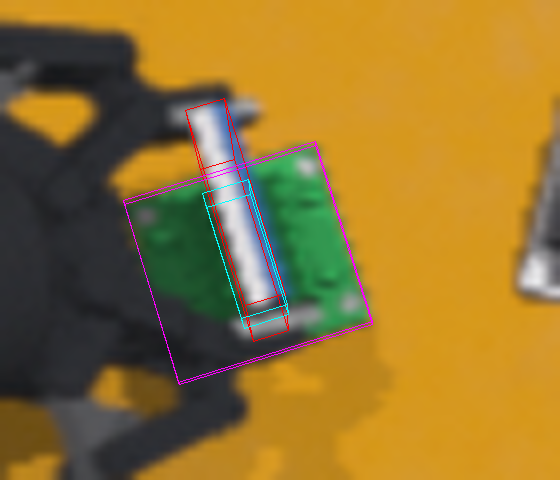

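```bash
python3 -m handwheel '[[0,0,0,0.15,0,0.1,1],[0,0,0,0.35,0,0.3,1],[0,0,0,0.55,0,0.5,1],[0,0,0,0.71,0,0.66,1],[0,0,0,0.71,0,0.66,1],[0,0,0,0.71,0,0.66,1]]'; python3 ov.py c
```

```text
time: 9.4
tool_pos: [0.4515, 0.3353, 0.2013]
eef_rot: [[-0.21, 0.955, 0.21], [0.675, 0.297, -0.676], [-0.708, 0.0, -0.707]]
ft_force: [-0.4, -0.4, -1.6]
finger_gap: 0.0586
```

View pics/ovsc.png

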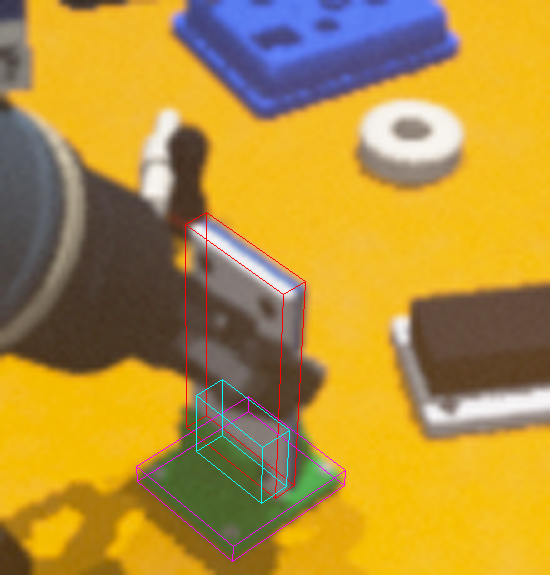

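View pics/ovtc.png

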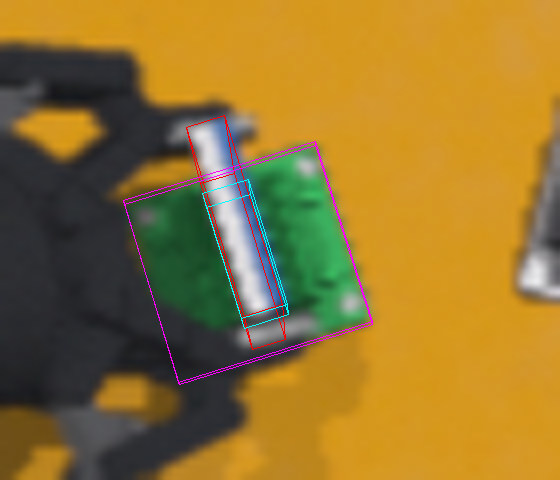

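```bash
python3 -m handwheel '[[0,0,0,0.07,0,0.07,1],[0,0,0,0.12,0,0.12,1],[0,0,0,0.15,0,0.15,1],[0,0,0,0.15,0,0.15,1]]'; python3 -m handwheel '[[0,0,0,0.03,0,0.03,1],[0,0,0,0.05,0,0.05,1],[0,0,0,0.05,0,0.05,1]]'
```

```text
time: 9.9
tool_pos: [0.4515, 0.3353, 0.1948]
eef_rot: [[-0.21, 0.955, 0.21], [0.675, 0.297, -0.675], [-0.707, 0.0, -0.707]]
ft_force: [0.3, 0.7, -1.6]
finger_gap: 0.0586
time: 10.2
tool_pos: [0.4516, 0.3353, 0.1929]
eef_rot: [[-0.209, 0.955, 0.21], [0.675, 0.297, -0.675], [-0.707, 0.001, -0.707]]
ft_force: [0.2, -0.6, -1.3]
finger_gap: 0.0588
```

```bash
python3 -m handwheel '[[0,0,0,0.03,0,0.03,1],[0,0,0,0.05,0,0.05,1],[0,0,0,0.05,0,0.05,1]]';python3 -m handwheel '[[0,0,0,0.03,0,0.03,1],[0,0,0,0.05,0,0.05,1],[0,0,0,0.05,0,0.05,1]]'
```

```text
time: 10.5
tool_pos: [0.4515, 0.3353, 0.1926]
eef_rot: [[-0.21, 0.954, 0.212], [0.674, 0.298, -0.676], [-0.708, 0.001, -0.706]]
ft_force: [-7.8, 1.6, 27.4]
finger_gap: 0.0588
time: 10.8
tool_pos: [0.4516, 0.3353, 0.1921]
eef_rot: [[-0.209, 0.954, 0.214], [0.673, 0.299, -0.676], [-0.709, 0.003, -0.705]]
ft_force: [-15.1, 0.7, 51.6]
finger_gap: 0.0586
```

```bash
python3 -m handwheel '[[0,0,0,-0.04,0,-0.04,1],[0,0,0,-0.085,0,-0.085,1],[0,0,0,-0.085,0,-0.085,1]]'; python3 ov.py d
```

```text
time: 11.1
tool_pos: [0.4516, 0.3354, 0.1926]
eef_rot: [[-0.209, 0.955, 0.211], [0.675, 0.297, -0.675], [-0.707, 0.001, -0.707]]
ft_force: [-2.3, 0.4, 10.0]
finger_gap: 0.0586
```

View pics/ovsd.png

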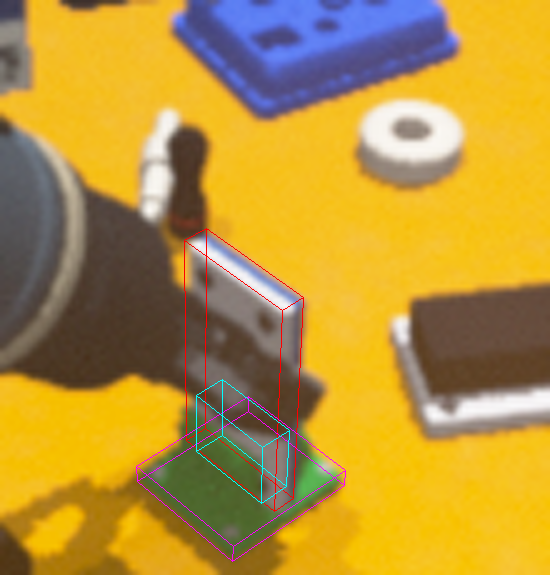

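```bash
python3 -m handwheel '[[0,0,0,0,0,0,0.2],[0,0,0,0,0,0,0.1],[0,0,0,0,0,0,0],[0,0,0,0,0,0,0],[0,0,0,0,0,0,0],[0,0,0,0,0,0,0]]'; python3 ov.py e
```

```text
time: 11.8
tool_pos: [0.4516, 0.3353, 0.1923]
eef_rot: [[-0.209, 0.955, 0.21], [0.675, 0.297, -0.675], [-0.707, 0.001, -0.707]]
ft_force: [-0.2, -0.3, 0.5]
finger_gap: 0.0854
```

View pics/ovse.png

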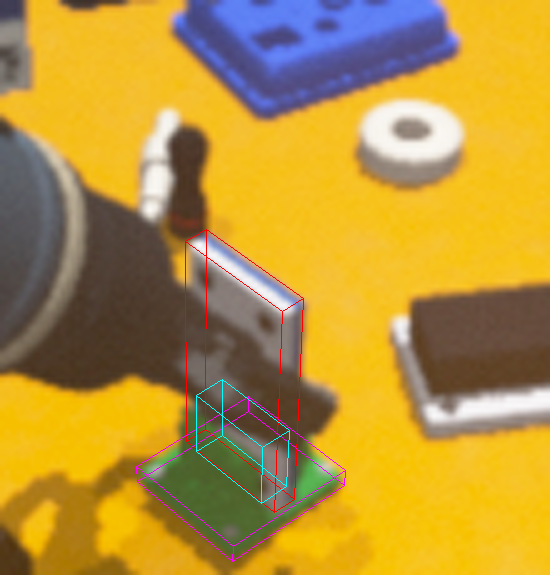

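View pics/ovte.png

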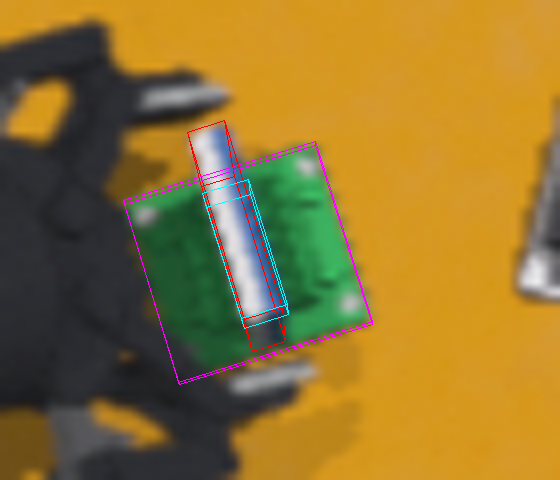

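```bash
cat > p2.py <<'E'
from h import *
T={}
s=state();R0=s['eef_rot'];p0=s['tool_pos']
T['back']=(R0,p0-.11*R0[:,2]); T['back2']=(R0,p0-.13*R0[:,2]+[0,0,.06])
st=np.array([.4848,.2298,0])
for f in (0.25,.5,.75,1):
    R=Rtool(.301,np.pi/4-np.pi/2*f); g=st+[0,0,.082+(.14 if f<1 else .1)]; T[f]=(R,tcp(g,R)-(.03 if f<1 else .04)*R[:,2])
R=Rtool(.301,-np.pi/4); T['pre']=(R,tcp(st+[0,0,.082],R)-.08*R[:,2]); T['grip']=(R,tcp(st+[0,0,.082],R))
rows(T)
E
python3 p2.py
```

```text
back [0. 0. 0.] [-0.   -0.   -3.67]
back2 [0. 0. 0.] [-1.41  0.   -5.75]
0.25 [0.01 2.81 0.  ] [-5.67  0.02 -3.79]
0.5 [0.01 5.63 0.  ] [-7.67  0.02 -2.45]
0.75 [0.   8.44 0.  ] [-9.01  0.02 -0.45]
1 [ 0.   11.25  0.  ] [-8.87  0.01  2.85]
pre [ 0.   11.25  0.  ] [-7.84  0.01  5.21]
grip [ 0.   11.25  0.  ] [-5.17  0.01  5.21]
```

```bash
python3 -m handwheel '[[0,0,0,0,0,-0.8,0],[0,0,0,0,0,-2.2,0],[0,0,0,0,0,-3.67,0],[0,0,0,-0.8,0,-4.9,0],[0,0,0,-1.4,0,-5.75,0],[0,1,0,-2.8,0,-5.1,0],[0,2,0,-4.3,0,-4.4,0],[0,2.8,0,-5.67,0,-3.8,0],[0,3.8,0,-6.4,0,-3.3,0],[0,4.8,0,-7.1,0,-2.85,0],[0,5.63,0,-7.7,0,-2.45,0],[0,6.6,0,-8.2,0,-1.8,0],[0,7.6,0,-8.7,0,-1.1,0],[0,8.44,0,-9,0,-0.4,0],[0,9.4,0,-9,0,0.7,0],[0,10.4,0,-8.9,0,1.8,0],[0,11.25,0,-8.87,0,2.85,0],[0,11.25,0,-8.4,0,4,0],[0,11.25,0,-7.84,0,5.21,0],[0,11.25,0,-7.84,0,5.21,0]]'; python3 - <<'E'
from h import *
s=state();print(s['joints'],s['time'])
st=np.array([.4848,.2298,0])
R=Rtool(.301,-np.pi/4); rows({'pre':(R,tcp(st+[0,0,.082],R)-.08*R[:,2]),'grip':(R,tcp(st+[0,0,.082],R))})
for c in ['scene','top']:
    im=read_camera(c); cv2.imwrite(f'pics/{c}6.png',cv2.resize(im[100:300,130:400,::-1],None,fx=2.8,fy=2.8,interpolation=cv2.INTER_CUBIC))
E
```

```text
time: 13.9
tool_pos: [0.5328, 0.0696, 0.244]
eef_rot: [[-0.205, 0.955, -0.213], [0.676, 0.295, 0.675], [0.708, -0.006, -0.706]]
ft_force: [-0.7, 0.6, 2.0]
finger_gap: 0.0851
[-0.0468  0.5507 -0.0883  1.2648  0.7266  1.099 ] 13.9
pre [-0.02 -0.01 -0.04] [ 0.12  0.05 -0.07]
grip [-0.02 -0.01 -0.04] [0.12 0.06 2.59]
```

View pics/scene6.png

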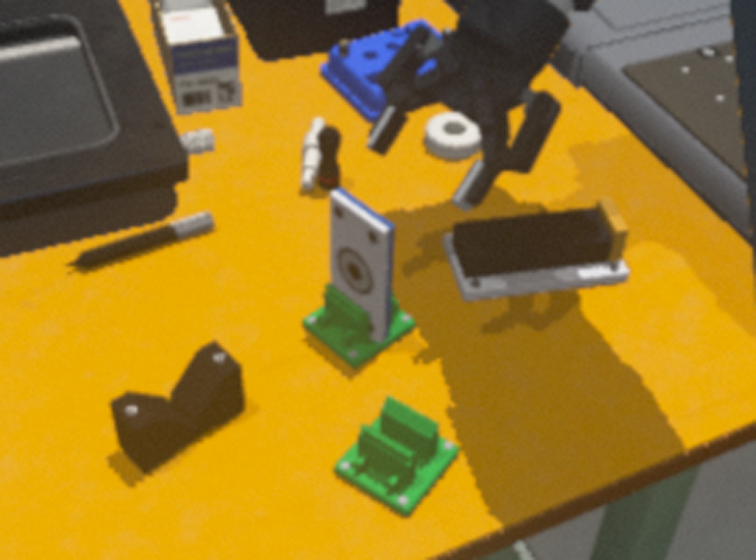

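View pics/top6.png

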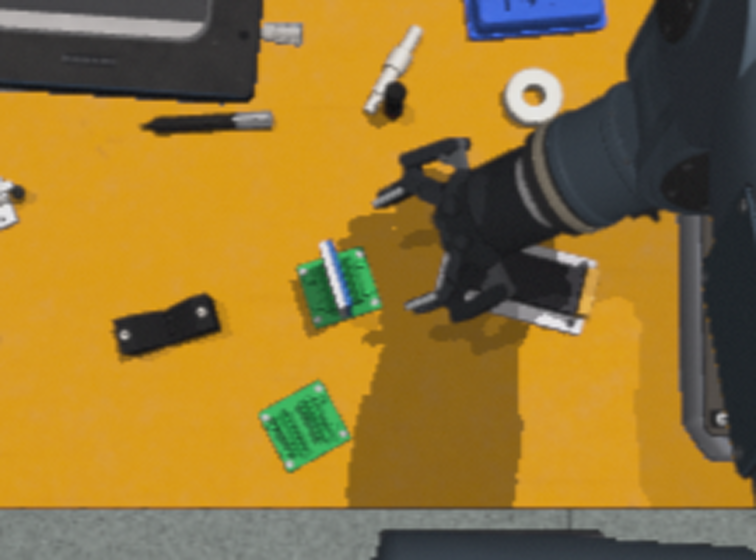

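```bash
cat > fit2.py <<'E'
from h import *
import h
ms={}
for c in ['scene','top']:
    read_camera(c)
    for d in silhouettes('plate',c): print(c,round(d['confidence'],2),np.round(d['position'],1),d['mask'].sum())
    ms[c]=silhouettes('plate',c)[0]['mask'].astype(float)
cv2.imwrite('pics/mk.png',np.hstack([cv2.resize((ms[c][140:250,180:320]*255).astype(np.uint8),None,fx=3,fy=3) for c in ms]))
B=box(-6,6,-30,30,0,120)
def rend(c,p):
    R=Rz(p[2])@Ro.from_euler('y',p[3]).as_matrix()
    uv=proj(c,B@R.T+[p[0],p[1],.010]); im=np.zeros((384*S,512*S),np.uint8)
    hh=cv2.convexHull(((uv+.5)*S-.5).astype(np.float32)); cv2.fillConvexPoly(im,np.round(hh*16).astype(np.int32),255,shift=4)
    return cv2.resize(im,(512,384),interpolation=cv2.INTER_AREA)/255.
for cs in (['scene'],['scene','top']):
    # ignore occluded: penalise only mask outside model fully, model outside mask partially
    def f(p): return sum((np.maximum(ms[c]-rend(c,p),0)*1+np.maximum(rend(c,p)-ms[c],0)*.6).sum() for c in cs)
    p0=np.array([.4848,.2298,-1.27,0])
    r=minimize(f,p0,method='Nelder-Mead',options=dict(initial_simplex=p0+np.vstack([np.zeros(4),np.diag([.008,.008,.15,.06])]),xatol=1e-4,fatol=.2))
    print(cs,r.x,r.fun,'start',f(p0))
E
python3 fit2.py
```

```text
scene 0.72 [261.9 189.9] 841
top 0.57 [254. 201.] 164
['scene'] [ 0.4865  0.2241 -1.2971 -0.0549] 91.98509803921569 start 131.93254901960785
['scene', 'top'] [ 0.4841  0.226  -1.2898 -0.0413] 111.59529411764704 start 153.2549019607843
```

View pics/mk.png

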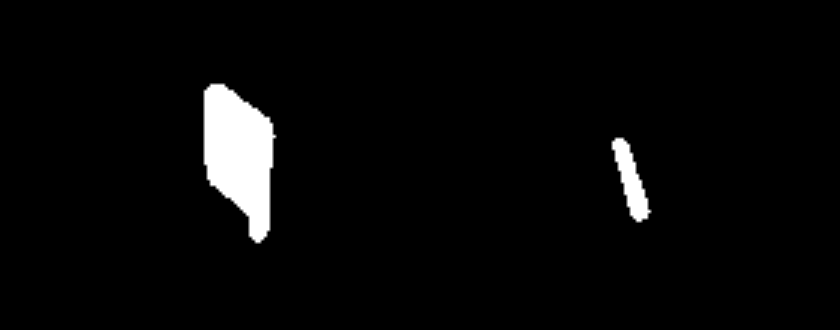

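```bash
python3 -m handwheel '[[0,0,0,0.06,0.03,0.8,0],[0,0,-0.02,0.12,0.05,1.7,0],[0,0,-0.04,0.12,0.05,2.4,0],[0,0,-0.04,0.12,0.05,2.55,0],[0,0,-0.04,0.12,0.05,2.55,0],[0,0,-0.04,0.12,0.05,2.55,0]]' 60; python3 - <<'E'
from h import *
s=state()
st=np.array([.4848,.2298,0])
R=Rtool(.301,-np.pi/4); rows({'grip':(R,tcp(st+[0,0,.082],R))})
for c in ['scene','top']:
    im=read_camera(c); cv2.imwrite(f'pics/{c}7.png',cv2.resize(im[130:250,190:350,::-1],None,fx=4.5,fy=4.5,interpolation=cv2.INTER_CUBIC))
E
```

```text
time: 14.9
tool_pos: [0.5189, 0.1252, 0.1975]
eef_rot: [[-0.216, 0.954, -0.208], [0.674, 0.3, 0.675], [0.707, 0.006, -0.708]]
ft_force: [0.1, 0.3, -0.0]
finger_gap: 0.0857
grip [0.01 0.   0.05] [-0.13 -0.05  0.15]
```

View pics/scene7.png

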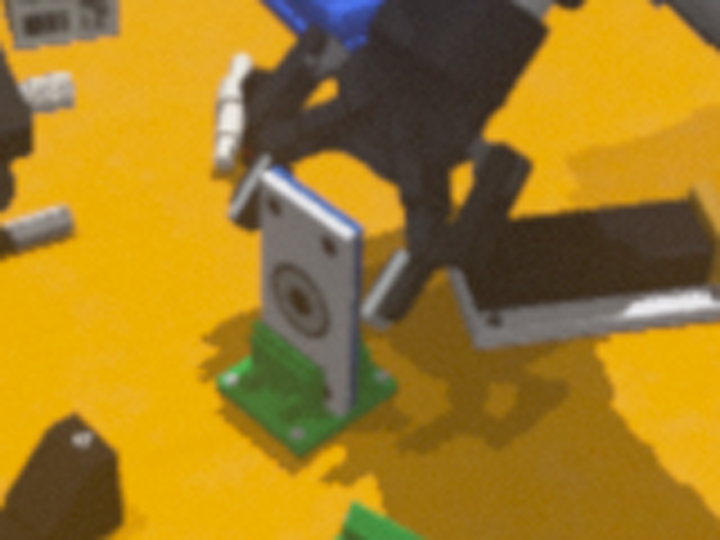

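View pics/top7.png

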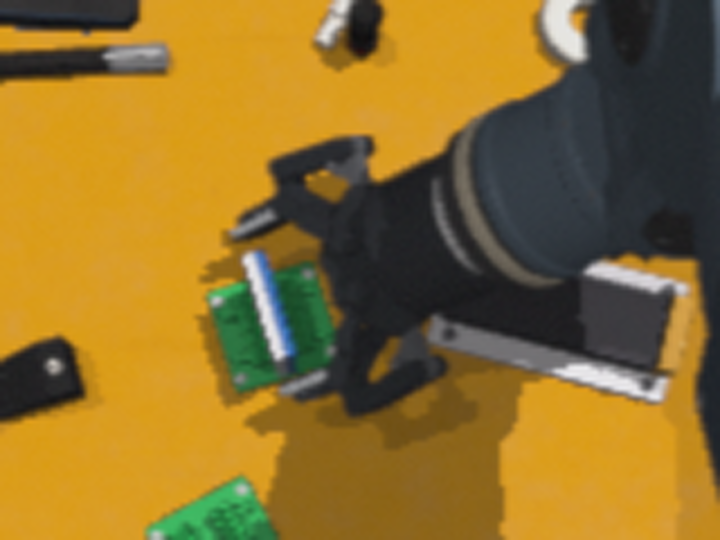

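```bash
python3 -m handwheel '[[0,0,0.05,-0.13,-0.05,0.15,0],[0,0,0.05,-0.13,-0.05,0.3,0],[0,0,0.05,-0.13,-0.05,0.3,0]]'; python3 -m handwheel '[[0,0,0,0,0,0,0.2],[0,0,0,0,0,0,0.4],[0,0,0,0,0,0,1],[0,0,0,0,0,0,1],[0,0,0,0,0,0,1],[0,0,0,0,0,0,1],[0,0,0,0,0,0,1],[0,0,0,0,0,0,1]]' 60;  python3 - <<'E'
from h import *
s=state(); print(s['tool_pos']+.155*s['eef_rot'][:,2])
for c in ['scene','top']:
    im=read_camera(c); cv2.imwrite(f'pics/{c}8.png',cv2.resize(im[130:250,190:350,::-1],None,fx=4.5,fy=4.5,interpolation=cv2.INTER_CUBIC))
E
```

```text
time: 15.3
tool_pos: [0.5156, 0.1286, 0.1869]
eef_rot: [[-0.208, 0.955, -0.21], [0.676, 0.296, 0.675], [0.707, -0.001, -0.707]]
ft_force: [-0.1, -0.4, 0.7]
finger_gap: 0.0854
time: 16.1
tool_pos: [0.516, 0.1286, 0.1877]
eef_rot: [[-0.209, 0.955, -0.209], [0.675, 0.296, 0.675], [0.707, 0.0, -0.707]]
ft_force: [-0.9, -0.9, 5.1]
finger_gap: 0.059
[0.4836 0.2333 0.0781]
```

View pics/scene8.png

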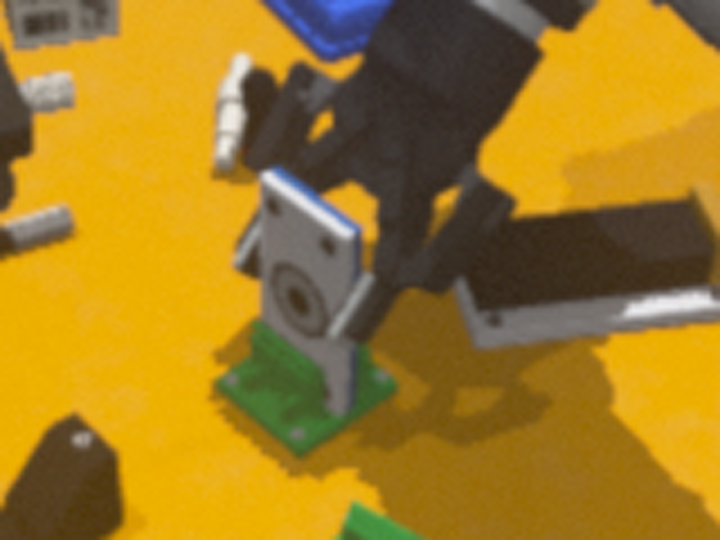

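View pics/top8.png

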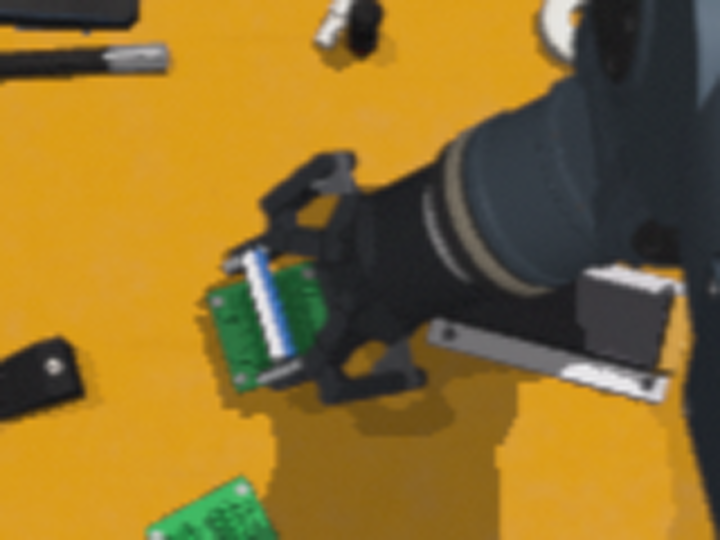

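```bash
python3 -m handwheel '[[0,0,0,0.15,0,-0.15,1],[0,0,0,0.45,0,-0.45,1],[0,0,0,0.8,0,-0.8,1],[0,0,0,1.3,0,-1.3,1],[0,0,0,1.8,0,-1.8,1],[0,0,0,2.4,0,-2.4,1],[0,0,0,3,0,-3,1],[0,0,0,3,0,-3,1],[0,0,0,3,0,-3,1]]' ; cat > fit3.py <<'E'
from h import *
s=state(); R=s['eef_rot']; g=s['tool_pos']+.155*R[:,2]; print(s['ft_force'],g)
ims={c:read_camera(c) for c in('scene','top')}
ms={}
for c in ims:
    L=silhouettes('plate',c)
    for d in L: print(c,round(d['confidence'],2),np.round(d['position'],1),d['mask'].sum())
    if L: ms[c]=L[0]['mask'].astype(float)
B=box(-6,6,-30,30,-60,60); Ry=lambda a:Ro.from_euler('y',a).as_matrix()
# candidate: plate frame = face normal(z bright) left; local x of box -> right(lat), z-> up
ja=np.arctan2(R[1,1],R[0,1])
def pose(p):  # p: lateral shift, vertical offset of centre below g, lean
    Rb=Rz(ja-np.pi/2)@Ry(p[2]); return Rb, g+Rz(ja-np.pi/2)@np.array([p[0],0,p[1]])
def rend(c,p):
    Rb,t=pose(p); uv=proj(c,B@Rb.T+t); im=np.zeros((384*S,512*S),np.uint8)
    hh=cv2.convexHull(((uv+.5)*S-.5).astype(np.float32)); cv2.fillConvexPoly(im,np.round(hh*16).astype(np.int32),255,shift=4)
    return cv2.resize(im,(512,384),interpolation=cv2.INTER_AREA)/255.
def f(p): return sum((np.maximum(ms[c]-rend(c,p),0)+np.maximum(rend(c,p)-ms[c],0)*.5).sum() for c in ms)
p0=np.array([0.003,-.008,0])
r=minimize(f,p0,method='Nelder-Mead',options=dict(initial_simplex=p0+np.vstack([np.zeros(3),np.diag([.008,.008,.08])]),xatol=1e-4,fatol=.2))
print(r.x,r.fun,f(p0))
for c in ims:
    uv=proj(c,g)[0].astype(int)
    b=[((0,0,255),(B,)+pose(p0)),((0,255,0),(B,)+pose(r.x))]
    overlay(c,ims[c],b,f'pics/f3{c}.png',(max(uv[1]-55,0),uv[1]+55,uv[0]-60,uv[0]+60),5)
E
python3 fit3.py
```

```text
time: 17.1
tool_pos: [0.516, 0.1285, 0.3154]
eef_rot: [[-0.21, 0.955, -0.208], [0.676, 0.296, 0.675], [0.706, 0.001, -0.708]]
ft_force: [-0.3, -1.6, -1.5]
finger_gap: 0.0592
[-0.2601 -1.621  -1.5285] [0.4836 0.2331 0.2057]
scene 0.8 [258.3 144.2] 1227
top 0.67 [249.1 190.2] 186
[ 0.0034 -0.0088 -0.001 ] 128.32941176470587 132.6607843137255
```

View pics/f3scene.png

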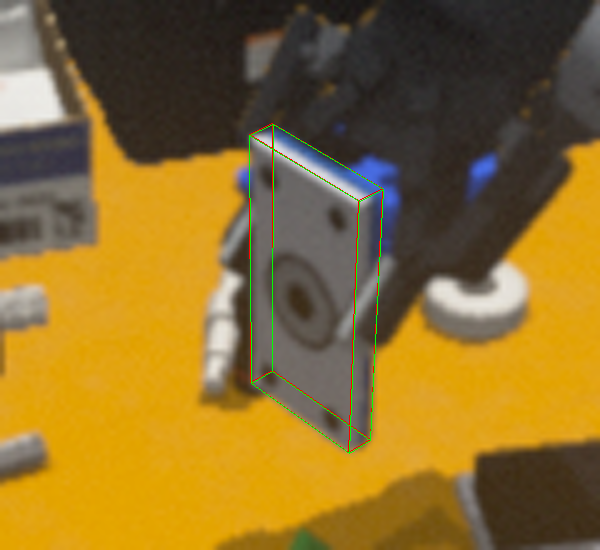

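View pics/f3top.png

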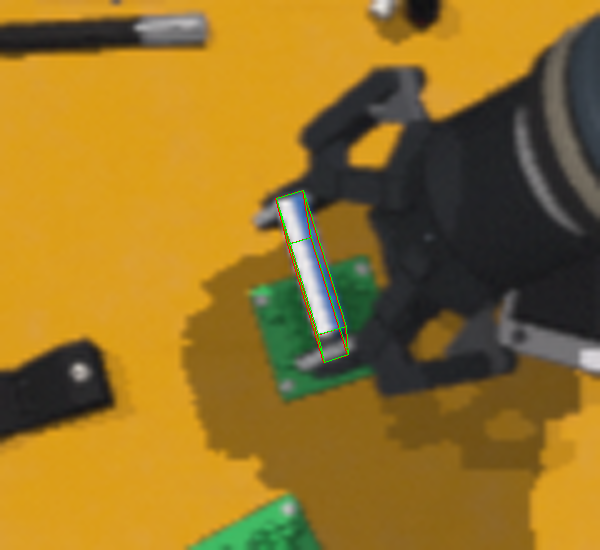

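```bash
python3 - <<'E'
from h import *
n=(np.array([.4932,.0538,0]),-1.8339)
for c,crop in (('scene',(160,220,270,370)),('top',(165,230,270,360))):
    im=cv2.imread(f'pics/{c}0.png')[:,:,::-1]
    overlay(c,im,list(zip([(255,0,255),(0,255,255),(0,255,0)],[(b,Rz(n[1]),n[0]) for b in PARTS['nest']])),f'pics/nest{c}.png',crop,8)
E
```

```text
(no output)
```

View pics/nestscene.png

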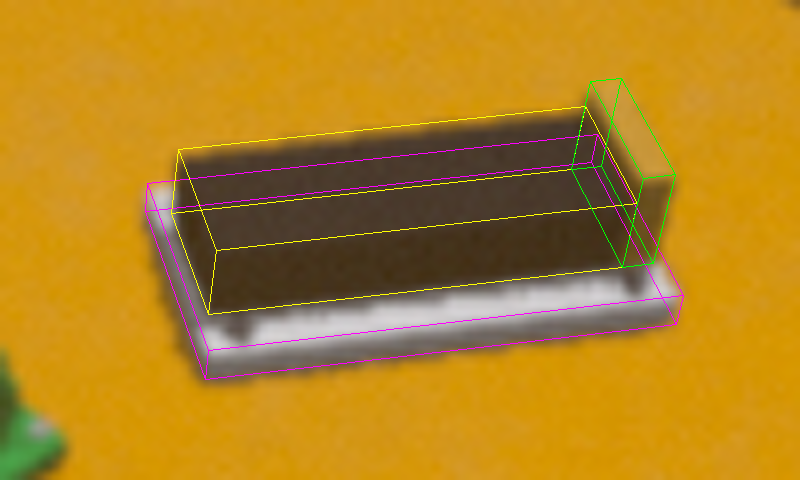

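View pics/nesttop.png

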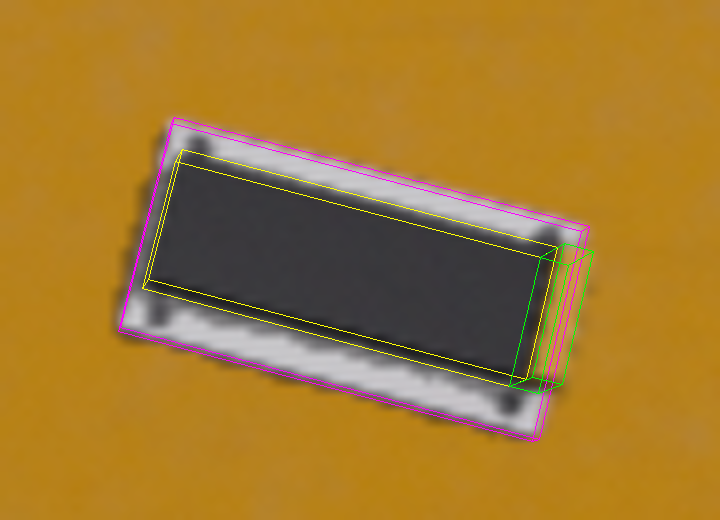

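```bash
cat > nest.py <<'E'
from h import *
N=np.array([.4930,.0538,0]); A=-1.834; jaw=A+np.pi/2
lat=np.array([np.cos(A),np.sin(A),0])
RN=Rtool(jaw,np.pi/4)
def gN(dx,dz): return N+lat*(dx-.0088)+[0,0,.044+dz-.0034]
E
python3 - <<'E'
from nest import *
s=state(); R0=s['eef_rot'];p0=s['tool_pos'];g0=p0+.155*R0[:,2];j0=np.arctan2(R0[1,1],R0[0,1])
T={}
g1=gN(-.02,.14)
for f in np.linspace(.1,1,10):
    R=Rtool(j0+(jaw-j0)*f,-np.pi/4+np.pi/2*f); T[round(f,2)]=(R,tcp(g0+(g1-g0)*f,R))
T['low']=(RN,tcp(gN(-.02,.04),RN))
rows(T)
E
```

```text
0.1 [-0.27 -1.12  0.3 ] [ 0.4  -0.27 -0.23]
0.2 [-0.49 -2.25  0.65] [ 0.79 -0.46 -0.33]
0.3 [-0.65 -3.37  1.04] [ 1.13 -0.56 -0.31]
0.4 [-0.76 -4.48  1.46] [ 1.41 -0.57 -0.19]
0.5 [-0.8  -5.58  1.91] [ 1.61 -0.48  0.03]
0.6 [-0.79 -6.68  2.39] [ 1.69 -0.3   0.31]
0.7 [-0.71 -7.77  2.89] [ 1.65 -0.05  0.65]
0.8 [-0.55 -8.83  3.4 ] [1.47 0.26 1.02]
0.9 [-0.32 -9.89  3.93] [1.15 0.62 1.41]
1.0 [ -0.01 -10.92   4.47] [0.67 1.01 1.79]
low [ -0.01 -10.92   4.47] [-1.68  1.01  4.15]
```

```bash
python3 -m handwheel '[[-0.14,-0.56,0.15,0.2,-0.13,-0.12,1],[-0.27,-1.12,0.3,0.4,-0.27,-0.23,1],[-0.4,-1.7,0.48,0.6,-0.37,-0.28,1],[-0.49,-2.25,0.65,0.79,-0.46,-0.33,1],[-0.57,-2.8,0.85,0.96,-0.51,-0.32,1],[-0.65,-3.37,1.04,1.13,-0.56,-0.31,1],[-0.71,-3.9,1.25,1.27,-0.57,-0.25,1],[-0.76,-4.48,1.46,1.41,-0.57,-0.19,1],[-0.78,-5,1.7,1.5,-0.53,-0.08,1],[-0.8,-5.58,1.91,1.61,-0.48,0.03,1],[-0.8,-6.1,2.15,1.65,-0.4,0.17,1],[-0.79,-6.68,2.39,1.69,-0.3,0.31,1],[-0.75,-7.2,2.64,1.68,-0.18,0.48,1],[-0.71,-7.77,2.89,1.65,-0.05,0.65,1],[-0.63,-8.3,3.15,1.57,0.1,0.83,1],[-0.55,-8.83,3.4,1.47,0.26,1.02,1],[-0.32,-9.89,3.93,1.15,0.62,1.41,1],[0,-10.92,4.47,0.67,1.01,1.79,1],[0,-10.92,4.47,0.67,1.01,1.79,1],[0,-10.92,4.47,0.67,1.01,1.79,1]]'; cat > fit4.py <<'E'
from nest import *
import sys
s=state(); R=s['eef_rot']; g=s['tool_pos']+.155*R[:,2]; print(s['time'],s['ft_force'],'g',g,'jaw',np.arctan2(R[1,1],R[0,1]),jaw, s['joints'])
C=g+lat*.0088+[0,0,.0034]; d=C-N; print('C rel nest: x',d@lat,'y',d@[-lat[1],lat[0],0],'z',C[2])
ja=np.arctan2(R[1,1],R[0,1])
Bp=box(-60,60,-30,30,-6,6)
b=[((0,0,255),(Bp,Rz(ja-np.pi/2),C))]+[((255,0,255),(PARTS['nest'][0],Rz(A),N)),((0,255,0),(PARTS['nest'][2],Rz(A),N))]
for c in ('scene','top'):
    uv=proj(c,C)[0].astype(int); im=read_camera(c)
    overlay(c,im,b,f'pics/f4{c}{sys.argv[1]}.png',(max(uv[1]-50,0),uv[1]+60,uv[0]-70,uv[0]+70),5)
E
python3 fit4.py a
```

```text
time: 19.3
tool_pos: [0.5295, 0.1878, 0.2882]
eef_rot: [[0.18, 0.966, -0.187], [0.681, -0.26, -0.684], [-0.709, -0.004, -0.705]]
ft_force: [-0.4, 0.7, -1.7]
finger_gap: 0.0594
19.3 [-0.3609  0.6918 -1.6551] g [0.5005 0.0817 0.1789] jaw -0.2629427580550737 -0.2632036732051035 [ 0.4737  0.7168  0.2805  1.7313 -0.5509  2.4791]
C rel nest: x -0.020082226075934507 y -5.99077392859557e-05 z 0.18233883518553326
```

View pics/f4scenea.png

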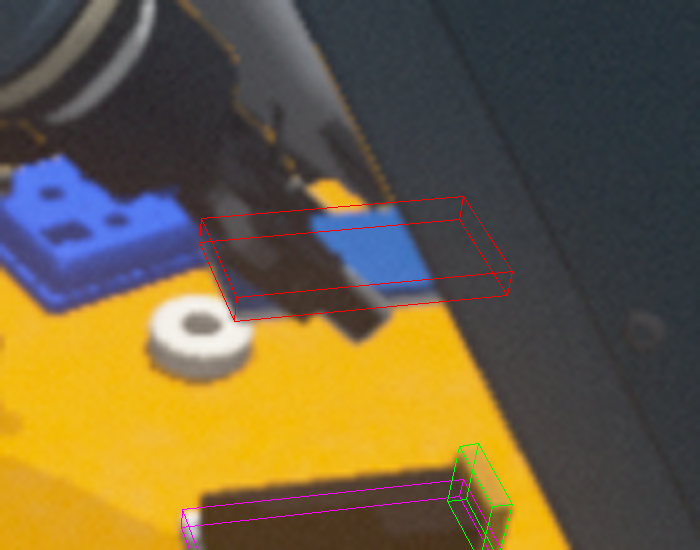

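View pics/f4topa.png

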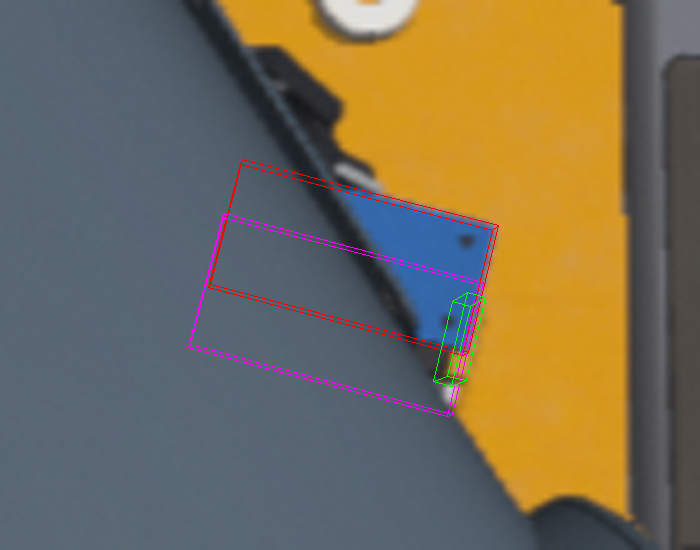

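```bash
python3 -m handwheel '[[0,0,0,0.5,0,0.5,1],[0,0,0,1.2,0,1.2,1],[0,0,0,1.9,0,1.9,1],[0,0,0,2.5,0.01,2.5,1],[0,0,0,2.85,0.01,2.85,1],[0,0,0,2.85,0.01,2.85,1],[0,0,0,2.85,0.01,2.85,1]]'; python3 fit4.py b
```

```text
time: 20.1
tool_pos: [0.5299, 0.1874, 0.1715]
eef_rot: [[0.185, 0.966, -0.183], [0.684, -0.26, -0.682], [-0.706, 0.001, -0.708]]
ft_force: [0.3, -0.0, -1.7]
finger_gap: 0.0591
20.1 [ 0.2767 -0.0494 -1.6951] g [0.5015 0.0817 0.0617] jaw -0.26288678727435066 -0.2632036732051035 [ 0.4728  0.8097  0.1446  1.495  -0.5513  2.4781]
C rel nest: x -0.020330898915320222 y 0.0009886705594602716 z 0.06511687935283028
```

View pics/f4sceneb.png

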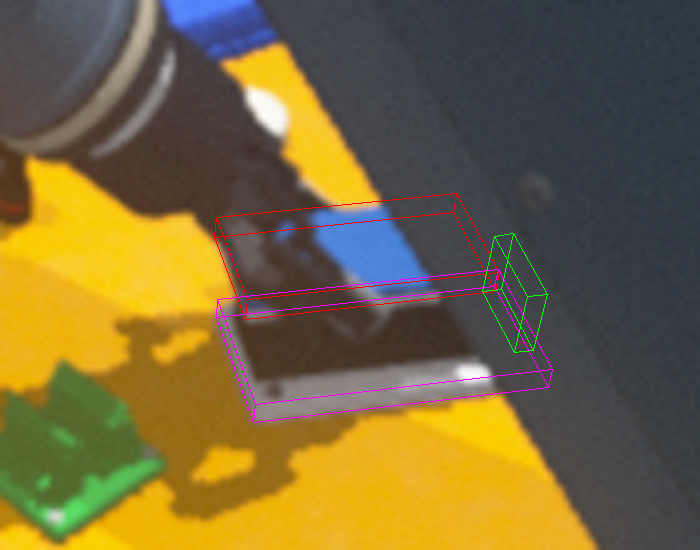

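View pics/f4topb.png

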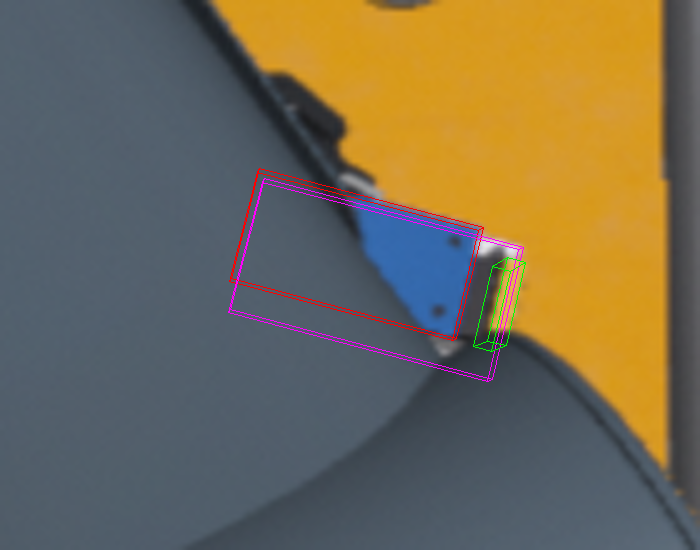

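```bash
python3 -m handwheel '[[0,0,0,0.2,0,0.2,1],[0,0,0,0.38,0,0.38,1],[0,0,0,0.38,0,0.38,1],[0,0,0,0.38,0,0.38,1]]'; python3 -m handwheel '[[0,0,0,0.04,0,0.04,1],[0,0,0,0.06,0,0.06,1],[0,0,0,0.06,0,0.06,1]]'; python3 -m handwheel '[[0,0,0,0.03,0,0.03,1],[0,0,0,0.03,0,0.03,1],[0,0,0,0.03,0,0.03,1]]'
```

```text
time: 20.6
tool_pos: [0.5296, 0.1873, 0.1537]
eef_rot: [[0.183, 0.966, -0.184], [0.683, -0.26, -0.683], [-0.707, -0.001, -0.707]]
ft_force: [0.6, 0.0, -2.1]
finger_gap: 0.0591
time: 20.9
tool_pos: [0.5296, 0.1874, 0.1514]
eef_rot: [[0.184, 0.966, -0.184], [0.683, -0.26, -0.683], [-0.707, -0.0, -0.707]]
ft_force: [-0.2, 0.3, -2.2]
finger_gap: 0.0589
time: 21.2
tool_pos: [0.5297, 0.1874, 0.151]
eef_rot: [[0.183, 0.966, -0.183], [0.683, -0.259, -0.683], [-0.707, -0.0, -0.707]]
ft_force: [-2.0, 2.2, 12.0]
finger_gap: 0.0594
```

```bash
python3 -m handwheel '[[0,0,0,-0.1,0,0.08,1],[0,0,0,-0.2,0,0.18,1],[0,0,0,-0.3,0,0.28,1],[0,0,0,-0.4,0,0.38,1],[0,0,0,-0.4,0,0.38,1],[0,0,0,-0.4,0,0.38,1]]'; python3 fit4.py c
```

```text
time: 21.8
tool_pos: [0.5255, 0.171, 0.151]
eef_rot: [[0.184, 0.966, -0.183], [0.682, -0.26, -0.683], [-0.708, 0.0, -0.707]]
ft_force: [0.8, -3.8, 6.3]
finger_gap: 0.0593
21.8 [ 0.8466 -3.8412  6.3323] g [0.4971 0.0651 0.0414] jaw -0.26260133954465265 -0.2632036732051035 [ 0.4526  0.8089  0.0848  1.4275 -0.5637  2.4588]
C rel nest: x -0.003183637403325287 y 0.0009662787288911855 z 0.04484934607205168
```

View pics/f4scenec.png

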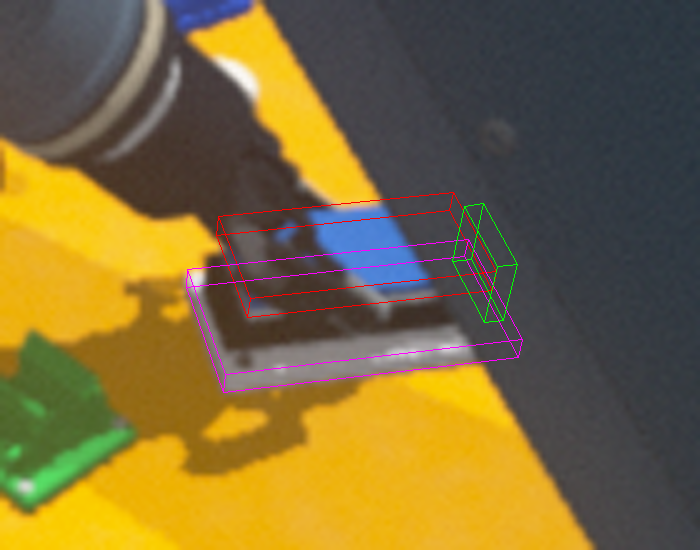

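View pics/f4topc.png

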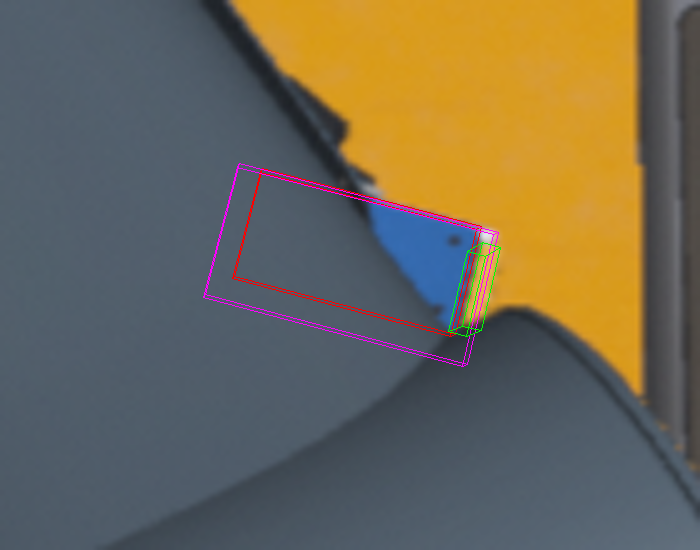

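```bash
python3 -m handwheel '[[0,0,0,-0.03,0,0.03,1],[0,0,0,-0.06,0,0.06,1],[0,0,0,-0.06,0,0.06,1]]'; python3 -m handwheel '[[0,0,0,-0.03,0,0.03,1],[0,0,0,-0.03,0,0.03,1]]'; python3 -m handwheel '[[0,0,0,-0.03,0,0.03,1],[0,0,0,-0.03,0,0.03,1]]'
```

```text
time: 22.2
tool_pos: [0.525, 0.1691, 0.1511]
eef_rot: [[0.184, 0.966, -0.183], [0.683, -0.259, -0.683], [-0.707, 0.001, -0.708]]
ft_force: [2.0, 2.9, 8.0]
finger_gap: 0.0591
time: 22.4
tool_pos: [0.5248, 0.1685, 0.1513]
eef_rot: [[0.184, 0.966, -0.182], [0.684, -0.259, -0.682], [-0.706, 0.001, -0.709]]
ft_force: [1.1, 10.6, 11.3]
finger_gap: 0.0594
time: 22.6
tool_pos: [0.5246, 0.1682, 0.1515]
eef_rot: [[0.185, 0.966, -0.182], [0.686, -0.259, -0.68], [-0.704, 0.001, -0.71]]
ft_force: [1.8, 24.7, 14.4]
finger_gap: 0.0589
```

```bash
python3 -m handwheel '[[0,0,0,0.02,0,-0.02,1],[0,0,0,0.02,0,-0.02,1]]'; python3 -m handwheel '[[0,0,0,0,0,0,0.2],[0,0,0,0,0,0,0],[0,0,0,0,0,0,0],[0,0,0,0,0,0,0],[0,0,0,0,0,0,0]]'; python3 fit4.py d
```

```text
time: 22.8
tool_pos: [0.5247, 0.1684, 0.1513]
eef_rot: [[0.184, 0.966, -0.182], [0.684, -0.259, -0.682], [-0.705, 0.001, -0.709]]
ft_force: [2.1, 14.7, 10.9]
finger_gap: 0.059
time: 23.3
tool_pos: [0.5242, 0.1672, 0.1504]
eef_rot: [[0.184, 0.966, -0.184], [0.683, -0.26, -0.683], [-0.707, -0.0, -0.707]]
ft_force: [-0.6, -0.8, -0.9]
finger_gap: 0.0854
23.3 [-0.6101 -0.7766 -0.9297] g [0.4957 0.0614 0.0408] jaw -0.26304114711089627 -0.2632036732051035 [ 0.4476  0.8038  0.0735  1.4187 -0.5654  2.4536]
C rel nest: x 0.0008070582292820762 y 0.0006175509225698835 z 0.044236073206760235
```

View pics/f4scened.png

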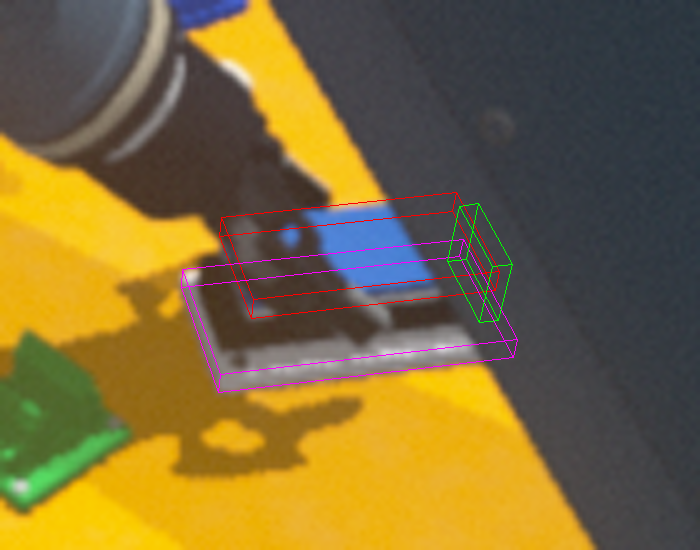

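View pics/f4topd.png

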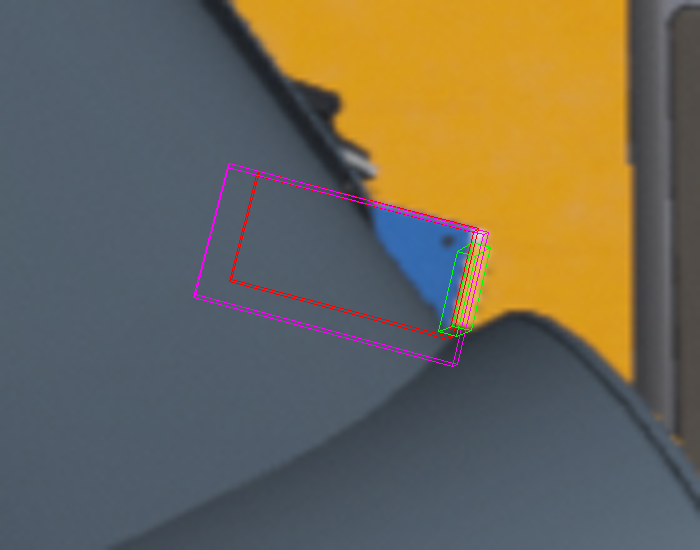

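```bash
python3 -m handwheel '[[0,0,0,0,0,-0.5,0],[0,0,0,0,0,-1.5,0],[0,0,0,0,0,-3,0],[0,0,0,0,0,-4.2,0],[0,0,0,-0.6,0,-5.2,0],[0,0,0,-1,0,-6.5,0],[0,0,0,-1,0,-8,0],[0,0,0,-1,0,-9,0],[0,0,0,-1,0,-9,0],[0,0,0,-1,0,-9,0]]'; cat > fit5.py <<'E'
from nest import *
import sys
Bp=box(-60,60,-30,30,-6,6); C=N+[0,0,.044]
for c in ('scene','top'):
    uv=proj(c,C)[0].astype(int); im=read_camera(c)
    crop=(max(uv[1]-45,0),uv[1]+45,uv[0]-60,uv[0]+60)
    overlay(c,im,[((0,0,255),(Bp,Rz(A),C)),((255,0,255),(PARTS['nest'][0],Rz(A),N))],f'pics/f5{c}{sys.argv[1]}.png',crop,6)
    overlay(c,im,[],f'pics/g5{c}{sys.argv[1]}.png',crop,6)
    for d in silhouettes('plate',c): print(c,round(d['confidence'],2),d['position'],d['mask'].sum())
    np.save(f'mk_{c}.npy',silhouettes('plate',c)[0]['mask'])
E
python3 fit5.py a
```

```text
time: 24.4
tool_pos: [0.5434, 0.3067, 0.3421]
eef_rot: [[0.187, 0.97, -0.152], [0.702, -0.24, -0.67], [-0.687, 0.019, -0.727]]
ft_force: [0.8, -0.2, 0.5]
finger_gap: 0.0854Traceback (most recent call last):
  File "fit5.py", line 10, in <module>
    np.save(f'mk_{c}.npy',silhouettes('plate',c)[0]['mask'])
                          ~~~~~~~~~~~~~~~~~~~~~~^^^
IndexError: list index out of range
```

View pics/f5scenea.png

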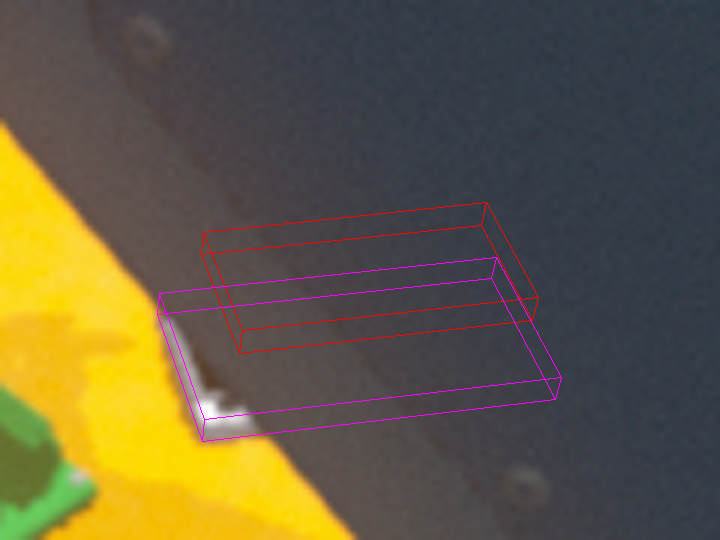

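View pics/g5scenea.png

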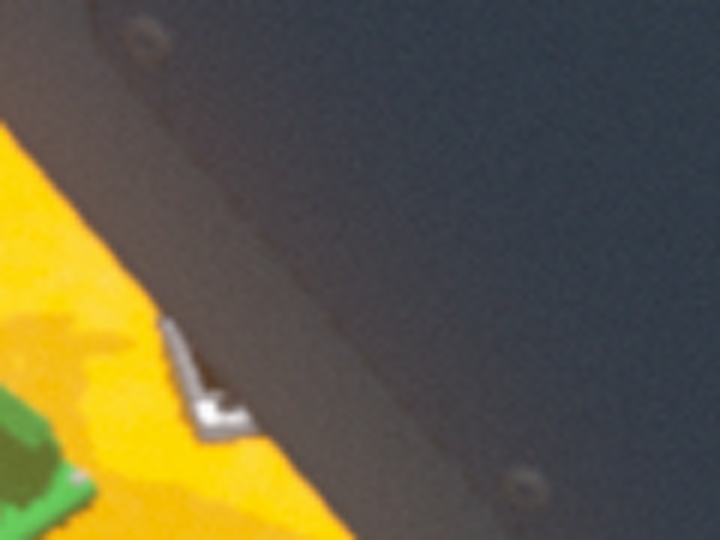

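```bash
python3 - <<'E'
from h import *
T={}
s=state();T['up']=(s['eef_rot'],s['tool_pos']+[-.05,0.02,.1])
for az,r,z in [(40,.5,.46),(60,.42,.48),(80,.38,.48)]:
    a=np.radians(az); T[az]=(Rtool(a*.8-.1,0.2),[r*np.cos(a),r*np.sin(a),z])
rows(T)
E
```

```text
up [0. 0. 0.] [-2.13 -1.72 -2.61]
40 [-2.23  3.87 -4.58] [-3.36 -5.25 -2.38]
60 [-3.17  3.73 -6.38] [ -3.91 -11.17  -2.93]
80 [-4.11  3.53 -8.17] [ -4.57 -15.91  -2.43]
```

```bash
python3 -m handwheel '[[0,0,0,-1,-0.8,-1.3,0],[0,0,0,-2.1,-1.7,-2.6,0],[-0.5,1,-1.1,-2.5,-2.6,-2.6,0],[-1,1.9,-2.3,-2.8,-3.5,-2.5,0],[-1.7,2.9,-3.5,-3.1,-4.4,-2.4,0],[-2.2,3.9,-4.6,-3.4,-5.2,-2.4,0],[-2.5,3.8,-5.2,-3.6,-7.2,-2.6,0],[-2.8,3.8,-5.8,-3.7,-9.2,-2.8,0],[-3.2,3.7,-6.4,-3.9,-11.2,-2.9,0],[-3.6,3.6,-7,-4.1,-12.8,-2.7,0],[-3.9,3.6,-7.6,-4.3,-14.4,-2.5,0],[-4.1,3.5,-8.2,-4.6,-15.9,-2.4,0],[-4.1,3.5,-8.2,-4.6,-15.9,-2.4,0],[-4.1,3.5,-8.2,-4.6,-15.9,-2.4,0]]'; python3 fit5.py b
```

```text
time: 25.95
tool_pos: [0.0636, 0.3726, 0.4794]
eef_rot: [[-0.838, 0.519, 0.17], [0.508, 0.855, -0.107], [-0.201, -0.003, -0.98]]
ft_force: [1.2, 0.6, -0.7]
finger_gap: 0.0854Traceback (most recent call last):
  File "fit5.py", line 10, in <module>
    np.save(f'mk_{c}.npy',silhouettes('plate',c)[0]['mask'])
                          ~~~~~~~~~~~~~~~~~~~~~~^^^
IndexError: list index out of range
```

View pics/f5sceneb.png

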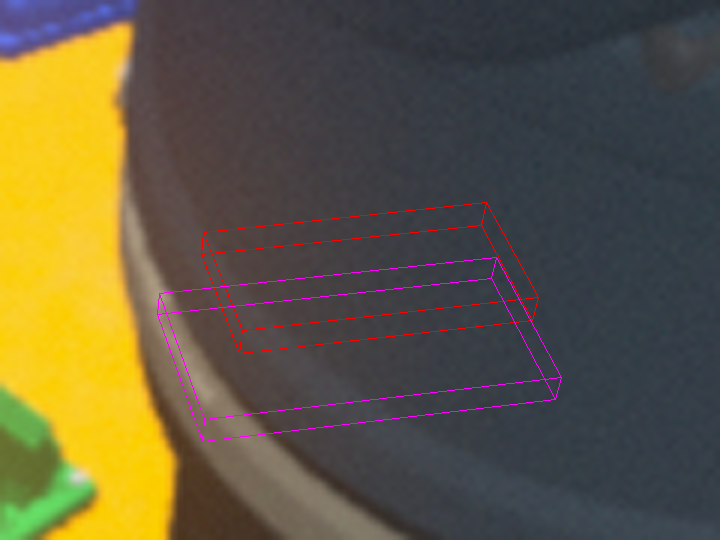

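View pics/g5sceneb.png

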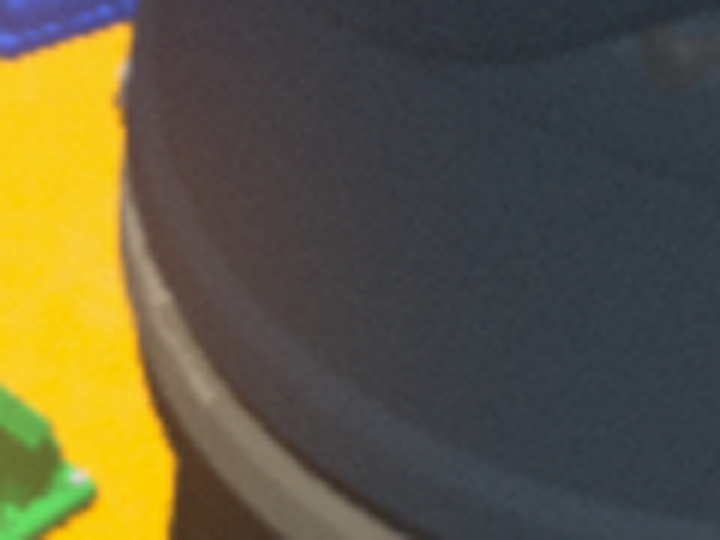

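```bash
python3 - <<'E'
from h import *
T={}
for az in (60,40,20,0,-15):
    a=np.radians(az); T[az]=(Rtool(a,0),[.35*np.cos(a),.35*np.sin(a),.52])
rows(T); print(state()['joints'])
E
```

```text
60 [-0.03  1.45 -0.18] [-4.49 -0.09 -0.46]
40 [0.22 1.44 2.31] [-8.42 -0.69  0.35]
20 [0.47 1.4  4.8 ] [-11.9   -2.63   1.07]
0 [0.73 1.33 7.29] [-14.53  -5.66   1.61]
-15 [0.92 1.26 9.16] [-15.74  -8.44   1.87]
[ 1.4632  0.0107 -0.0853  1.5644 -0.1819  2.0205]
```

```bash
python3 -m handwheel '[[0,0.5,-0.1,-1.5,0,-0.4,0],[0,1,-0.1,-3,0,-0.5,0],[0,1.4,-0.2,-4.5,-0.1,-0.5,0],[0.1,1.4,1,-6.5,-0.2,-0.1,0],[0.2,1.4,2.3,-8.4,-0.7,0.3,0],[0.3,1.4,3.5,-10.2,-1.5,0.7,0],[0.5,1.4,4.8,-11.9,-2.6,1.1,0],[0.6,1.4,6,-13.3,-4,1.4,0],[0.7,1.3,7.3,-14.5,-5.7,1.6,0],[0.8,1.3,8.2,-15.2,-7,1.7,0],[0.9,1.3,9.2,-15.7,-8.4,1.9,0],[0.9,1.3,9.2,-15.7,-8.4,1.9,0],[0.9,1.3,9.2,-15.7,-8.4,1.9,0],[0.9,1.3,9.2,-15.7,-8.4,1.9,0]]'; python3 fit5.py c
```

```text
time: 27.5
tool_pos: [0.337, -0.0939, 0.5181]
eef_rot: [[0.275, 0.961, -0.001], [0.961, -0.275, 0.007], [0.006, -0.003, -1.0]]
ft_force: [-0.2, 0.0, -0.4]
finger_gap: 0.0857
scene 0.72 [321.4, 179.3] 989
top 0.85 [317.9, 196.9] 1043
```

View pics/f5scenec.png

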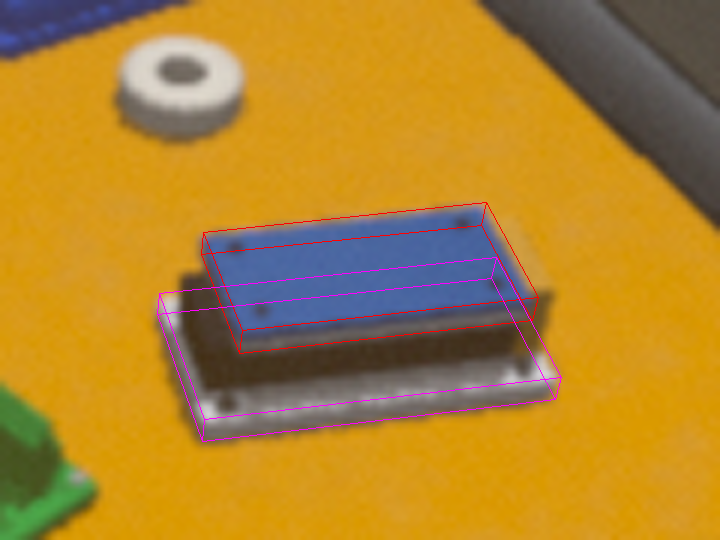

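View pics/f5topc.png

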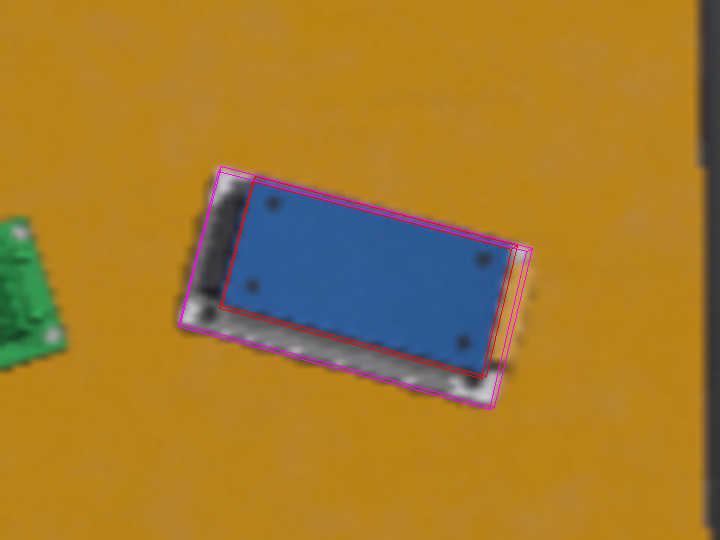

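View pics/g5scenec.png

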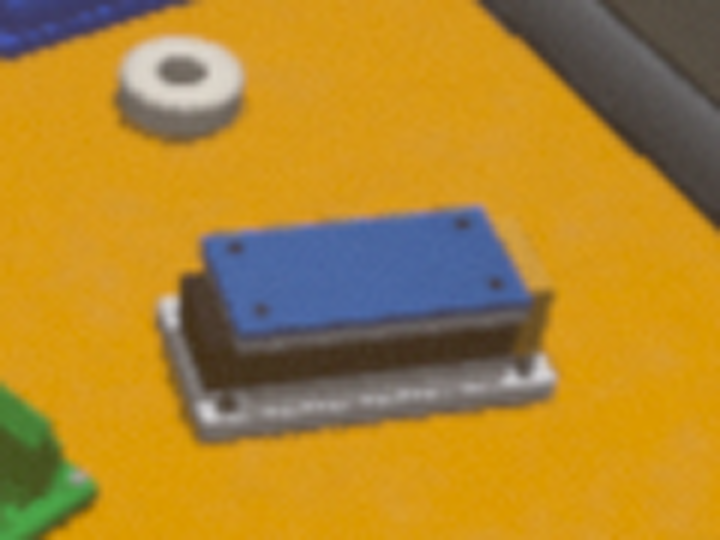

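View pics/g5topc.png

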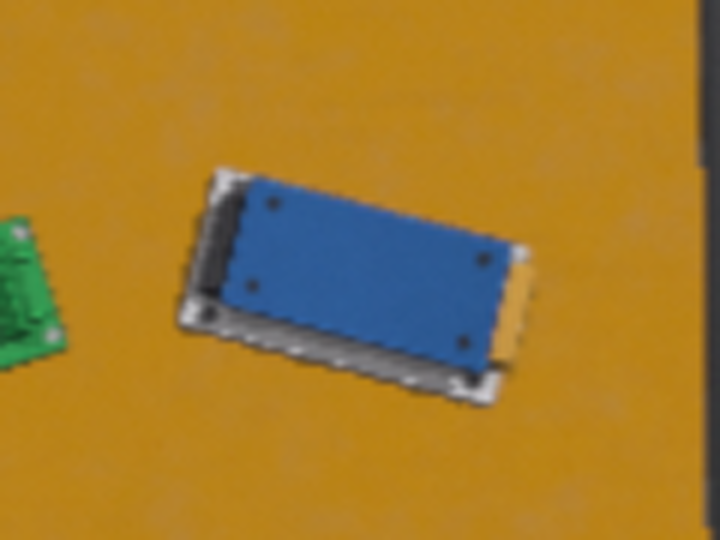

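```bash
python3 - <<'E'
from nest import *
m={c:np.load(f'mk_{c}.npy').astype(float) for c in('scene','top')}
for cs in (['top'],['scene'],['top','scene']):
    x,e=fit([box(-60,60,-30,30,38,50)],{c:m[c] for c in cs},[.493,.054,-1.834])
    d=np.r_[x[:2],0]-N; print(cs,x,e,'x',d@lat,'y',d@[-lat[1],lat[0],0])
# color-based blue top-face fit
for c in ('top','scene'):
    im=read_camera(c).astype(int); b=((im[:,:,2]>im[:,:,0]+40)&(im[:,:,2]>100)).astype(np.uint8)
    n,l,st,ce=cv2.connectedComponentsWithStats(b); uv=proj(c,N+[0,0,.05])[0]; k=l[int(uv[1]),int(uv[0])]
    mm=(l==k).astype(float); x,e=fit([box(-60,60,-30,30,49.9,50)],{c:mm},[.493,.054,-1.834]); d=np.r_[x[:2],0]-N
    print('blue',c,x,e,mm.sum(),'x',d@lat,'y',d@[-lat[1],lat[0],0])
E
```

```text
['top'] [ 0.4939  0.0558 -1.8315] 42.43529411764706 x -0.0022047829575801816 y 0.0003892407217613919
['scene'] [ 0.4935  0.0542 -1.8346] 56.54117647058823 x -0.0005086200256929168 y 0.00033395542363364014
['top', 'scene'] [ 0.4939  0.0553 -1.8333] 104.60784313725489 x -0.001715633818939815 y 0.00043561618331917196
blue top [ 0.4937  0.0557 -1.8283] 60.843137254901954 970.0 x -0.00202588012020853 y 0.00018898456309389452
blue scene [ 0.4905  0.0578 -1.8294] 67.35294117647058 773.0 x -0.0031620223987329533 y -0.003463412913591025
```

```bash
python3 - <<'E'
from nest import *
R=Rtool(jaw,0)
rows({'m':(R,N+lat*-.05+[-.06,0,.42]),'hi':(R,N+lat*-.095+[0,0,.30]),'lo':(R,N+lat*-.095+[0,0,.2155])})
E
```

```text
m [-0.01 -0.05 -0.01] [7.03 1.84 3.34]
hi [-0.01 -0.05 -0.01] [9.02 3.78 7.35]
lo [-0.01 -0.05 -0.01] [ 9.    3.78 10.17]
```

```bash
python3 -m handwheel '[[0,0,0,1.5,0.4,0.7,1],[0,0,0,3,0.8,1.4,1],[0,0,0,4.4,1.2,2.1,1],[0,0,0,5.8,1.5,2.8,1],[0,0,0,7,1.8,3.4,1],[0,-0.05,0,7.8,2.6,4.6,1],[0,-0.05,0,8.5,3.3,6,1],[0,-0.05,0,9,3.78,7.35,1],[0,-0.05,0,9,3.78,8.6,1],[0,-0.05,0,9,3.78,9.4,1],[0,-0.05,0,9,3.78,9.6,1],[0,-0.05,0,9,3.78,9.6,1],[0,-0.05,0,9,3.78,9.6,1]]' 20; python3 - <<'E'
from nest import *
R=Rtool(jaw,0)
rows({'lo':(R,N+lat*-.095+[0,0,.2155]),'touch':(R,N+lat*-.071+[0,0,.2155])})
for c in ['scene','top']:
    im=read_camera(c); cv2.imwrite(f'pics/{c}9.png',cv2.resize(im[130:250,230:390,::-1],None,fx=4.5,fy=4.5,interpolation=cv2.INTER_CUBIC))
E
```

```text
time: 29.2
tool_pos: [0.5185, 0.1446, 0.234]
eef_rot: [[0.263, 0.965, 0.0], [0.965, -0.263, 0.001], [0.001, -0.0, -1.0]]
ft_force: [0.2, -0.0, 0.2]
finger_gap: -0.0003
lo [-0.   -0.01 -0.02] [ 0.02 -0.03  0.62]
touch [-0.   -0.01 -0.02] [-0.78 -0.03  0.62]
```

View pics/scene9.png

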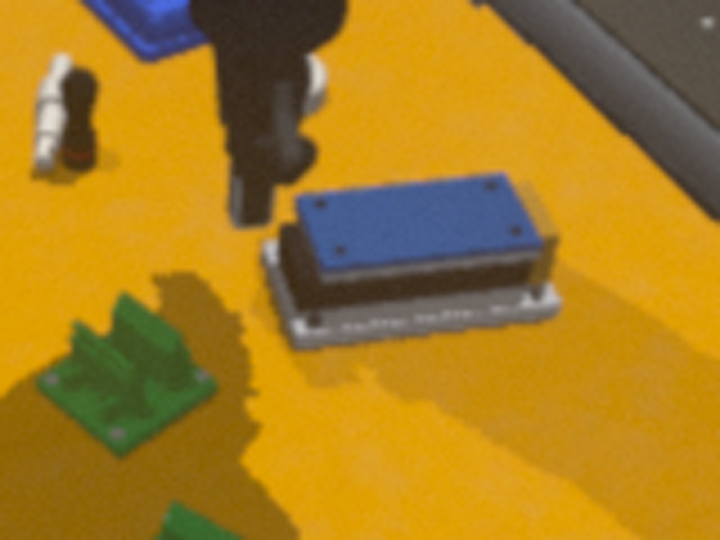

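View pics/top9.png

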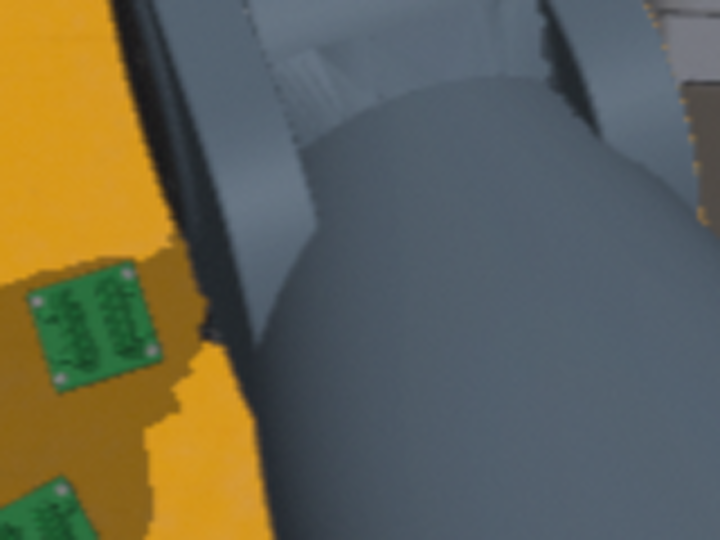

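```bash
python3 -m handwheel '[[0,0,0,0,-0.03,0.3,1],[0,0,0,0,-0.03,0.62,1],[0,0,0,0,-0.03,0.62,1],[0,0,0,-0.3,-0.03,0.62,1],[0,0,0,-0.55,-0.03,0.62,1],[0,0,0,-0.65,-0.03,0.62,1],[0,0,0,-0.65,-0.03,0.62,1]]'; python3 -m handwheel '[[0,0,0,-0.05,0,0,1],[0,0,0,-0.1,0,0,1],[0,0,0,-0.1,0,0,1]]';python3 -m handwheel '[[0,0,0,-0.04,0,0,1],[0,0,0,-0.07,0,0,1],[0,0,0,-0.07,0,0,1]]'
```

```text
time: 30.0
tool_pos: [0.5121, 0.1249, 0.2141]
eef_rot: [[0.264, 0.964, -0.001], [0.964, -0.264, 0.001], [0.001, -0.002, -1.0]]
ft_force: [-0.2, 0.2, -0.9]
finger_gap: 0.0001
time: 30.3
tool_pos: [0.5116, 0.1233, 0.2141]
eef_rot: [[0.263, 0.965, -0.001], [0.965, -0.263, 0.003], [0.003, -0.002, -1.0]]
ft_force: [0.6, 8.2, -0.2]
finger_gap: -0.0
time: 30.6
tool_pos: [0.5115, 0.1225, 0.2145]
eef_rot: [[0.262, 0.965, 0.0], [0.965, -0.262, 0.007], [0.006, -0.001, -1.0]]
ft_force: [2.3, 20.7, -0.6]
finger_gap: 0.0003
```

```bash
python3 -m handwheel '[[0,0,0,0.15,0,0,1],[0,0,0,0.7,0,0,1],[0,0,0,1.3,0,0,1],[0,0,0,1.4,0,-1.2,1],[0,0,0,1.4,0,-2.7,1],[0,0,0,1.3,-0.6,-4,1],[0,0,0,0.8,-1.6,-5.2,1],[0,0,0,-0.3,-2.6,-6.4,1],[0,0,0,-1.6,-3.6,-7.6,1],[0,0,0,-3,-4,-8.6,1],[0,0,0,-4.5,-4.2,-9.5,1],[0,0,0,-6,-4.3,-10,1],[0,0,0,-7.2,-4.3,-10,1],[0,0,0,-7.2,-4.3,-10,1],[0,0,0,-7.2,-4.3,-10,1]]'; python3 fit5.py d;  python3 - <<'E'
from nest import *
m={c:np.load(f'mk_{c}.npy').astype(float) for c in('scene','top')}
for cs in (['top'],['scene']):
    x,e=fit([box(-60,60,-30,30,38,50)],{c:m[c] for c in cs},[.493,.054,-1.834])
    d=np.r_[x[:2],0]-N; print(cs,x,e,'x',d@lat,'y',d@[-lat[1],lat[0],0])
for c in ('top','scene'):
    im=read_camera(c); cv2.imwrite(f'pics/{c}10.png',cv2.resize(im[:,:,::-1],None,fx=1.5,fy=1.5))
E
```

```text
time: 32.1
tool_pos: [0.3301, -0.0546, 0.5145]
eef_rot: [[0.266, 0.964, -0.001], [0.964, -0.266, 0.001], [0.001, -0.001, -1.0]]
ft_force: [0.5, 1.0, -1.0]
finger_gap: -0.0001
scene 0.76 [322.8, 178.8] 997
top 0.98 [319.0, 196.7] 954
['top'] [ 0.4945  0.0542 -1.8248] 107.41176470588236 x -0.0007466356690789553 y 0.0013815831919786689
['scene'] [ 0.4932  0.0534 -1.8405] 55.61176470588236 x 0.0003616473327416637 y 0.0002934468443583275
```

View pics/g5scened.png

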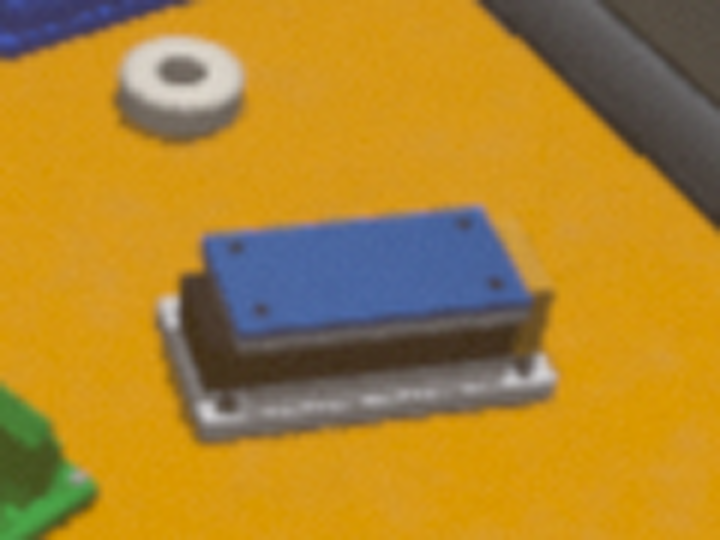

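View pics/top10.png

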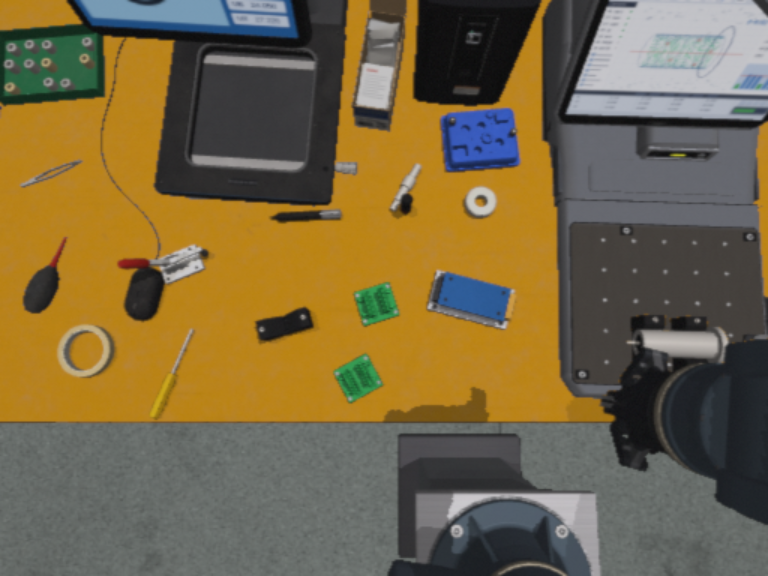

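```bash
python3 -c "
from station import *
s=state();print(s['time'],s['ft_force']);print(job_done())"
```

```text
32.5 [-0.16856609  0.08814507  0.19889283]
the job is handed in; nothing more can be done
None
```

The plate is turned over and lying blue side up along the nest bar, with its short end against the brass stop. I handed the job in at 32.5 s.

- **What I did:** I picked the plate off the riser and stood it on end in the green stand farthest from the base. There I let go and backed off; it stood by itself. I then gripped it again from its blue side, laid it on the bar, slid it to the stop and released it. After backing off I pushed the free end with closed fingers to make sure it was home.
- **Against the stop:** the final push met a firm 8, then 21 N. The first camera fits after release put the plate up to 2 mm short of the stop. After the push they gave −0.7 mm (top camera) and +0.4 mm (scene camera).
- **Centring across the bar:** the two cameras disagree slightly, 1.4 mm (top) against 0.3 mm (scene), both within what they can resolve. An earlier colour-based fit in the scene camera gave −3.5 mm; I discounted it because it fitted badly.
- **Surroundings:** by eye in the last pictures, the ring gauge, stamp and marker are where they started. The arm was well clear, with about zero wrist force.
- **Forces:** the highest wrist force I read was about 54 N, when setting the plate down in the stand.

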